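Fit the dowels and show the stand foot to the camera

ROBOT

A 6-joint arm with a two-finger parallel gripper is mounted at the origin on the work surface. World frame = base frame: x ahead of the robot, y to its left, z up, the work surface at z = 0. Lengths are in m, angles in rad, forces in N, time in s.
With the tool pointing down it reaches from about 0.3 to 0.875 m from the base axis. Payload 6.4 kg.
Tool frame: the origin (TCP) lies on the centre line of the jaws, within the pads' length; the fingertips stand 19 mm ahead of it and the grasp point (between the pads) is the TCP; z points along the fingers, y is the direction in which the jaws open and shut (so a half turn about z gives the same grasp; the last joint's range is limited). The gripper opens to 88 mm and grips with 3 to 60 N. Pads are 18 mm wide; open, the fingers measure 123 mm over their backs; the gripper's body (75 mm by 187 mm) begins 45 mm behind the grasp point.
Start: joints at [1.118, 0.181, 1.607, -0, 1.354, -0.206], TCP at [0.14, 0.558, 0.258] pointing down, gripper open.
Joint ranges: [-2.99, 2.99], [-0.89, 2.07], [0.3, 2.58], [-1.14, 4.28], [0, 2.63], [-3.12, 3.12]. Speed limits (rad/s): [2.57, 2.57, 3.01, 3.14, 3.14, 3.14].

INTERFACE

Orientations are given as a rotation vector (axis times angle).
In Python, from station import bot gives the robot as it stands. The module is installed in compiled form; this text tells all that it offers.
- The arm moves only by the tool jog_arm, never from a script. Its argument "steps" is one flat list of numbers, 7 for each row, row after row: the shift along the tool's x, y, z normalised to -1 to 1, where 1 is 0.8 m, then the turn, a rotation vector about the tool's x, y, z normalised to -1 to 1, where 1 is pi rad, then the closure, from 0 (fully open) to 1 (shut). In form: [x, y, z, rx, ry, rz, claw, x, y, z, rx, ry, rz, claw, ...]. A call has 1 to 12 rows; each row is the pose to reach, as a shift and turn from the pose measured when the call began, along the tool's axes at that moment, turning the shorter way round; what a row does not reach only later rows make up. A row lasts 1/10 s, in which the tool goes at most 50 mm and 8.59 degrees, less where a joint would pass 70% of its speed; a pose out of reach is approached as far as the arm can. A call with a number of a shift or a turn outside -1 to 1 is refused whole. A call with a gripper value outside its range is refused whole. The fingers move at their own pace and stop on an object; "grip_force" is the grip in N (left out, the last holds). Time passes only in rows, so rows that repeat a pose let the fingers close. It gives the time, the measured TCP pose, the force and the opening at its end, in the units of the state.
- bot.observe(): the state, without advancing time (a new reading comes with each control period).
- bot.capture(name): name is "scene" or "top"; returns (picture, depth): 400x640x3 uint8, red, green, blue; 400x640 float32, m along the optical axis (not along the pixel's ray), 0 where there is no reading.
- bot.camera_info(name): a dict with "vertical_fov" (degrees; the focal length in pixels is half the picture's height over the tangent of half this angle, whatever the lens; pixels are square), "cx", "cy" (the principal point, pixels), "dist" ([k1, k2, p1, p2, k3] as OpenCV has them; the pictures are not rectified), "xyz" and "rotation" of the camera in the world. Camera axes: x right, y up, looking along -z (the intrinsics and any distortion apply to the point x, -y, -z); pixel columns grow to the right and rows downward; lengths in m; the calibration is good to about 2 mm. A picture is of the moment at which its call begins. camera_info takes no time and is no camera call.
- bot.close_job(): hands the job in, once; it reports no verdict.
The state is a dict: "t": time; "joint_positions": joint angles; "joint_velocities": joint speeds; "tau": joint torques, N m; "ee_pos": TCP position; "tcp_rot": TCP orientation; "force": force on the tool from outside, world axes, zero at the start; "wrist_torque": the same for the moment, N m; "finger_gap": finger opening in m.
Only numpy, scipy, OpenCV 4.12 (cv2) and the standard library are available. Lean on these libraries where they do the work, as an engineer would, in place of code of your own. Each camera call takes 0.05 s, during which the arm holds its last target.

TASK

Drop the thick round dowel into the wide hole and the thin round dowel into the narrow hole of the wooden stand foot while it sits in its jig, each fully down, and let go of them. Then lift the foot out by its post and present it to the inspection camera: upright, its middle level with the lens and straight ahead of it, about 150 mm from the glass, its long side squarely facing the camera; finish while holding it still there, with both dowels in place. Do not bump the camera, and leave the square stick and the other things on the bench where they are.

Things in the scene. Friction and masses are not known exactly. Their poses are not given: they have to be found in the camera images.
- jig: Fixed jig: grey base plate 80 x 230 mm, 12 mm thick, with low dark steel fences, 14 mm high, that stand around the stand foot with 2.5 mm play. Origin: centre of its underside, on the bench; x across, y along its length, z up. Its place and yaw vary; it may lie left or right of the middle of the bench.
- foot: Loose wooden stand foot, 0.2 to 0.4 kg: bar 40 (x) x 190 (y) x 45 (z) mm, square post 30 x 30 mm on its middle, up to 130 mm above the underside. Two blind round holes in the bar's top, 35 mm deep: wide, 19 mm across, at y = +72 mm; narrow, 13 mm across, at y = -72 mm. Origin: centre of its underside, z up. Starts in the jig, axes along the jig's, underside 12 mm above the bench.
- foot_mid (a point): The middle of the stand foot: on the post's axis, 65 mm above the foot's underside; axes as the foot's.
- wide_seat (a point): Point on the foot, on the wide hole's axis, 50 mm above the foot's underside (5 mm above the bar's top): where the middle of the thick dowel is once fully down.
- narrow_seat (a point): Same for the narrow hole and the thin dowel.
- rack: Fixed dark wooden block 60 (x) x 150 (y) x 45 (z) mm, three holes 30 mm deep in a row along y: thick dowel at y = +48 mm, square stick in the middle, thin dowel at y = -48 mm, each standing 50 mm out of the block. Origin: centre of its underside, z up. Place and yaw vary; it lies on the other side of the bench from the jig.
- thick_dowel: Thick round dowel, light wood, 16 mm across, 80 mm long, loose, standing in the rack with 1.5 mm play all round. Origin: its middle, 40 mm from either end (55 mm above the bench at the start); z along it. Both ends alike.
- thin_dowel: Thin round dowel, light wood, 10 mm across, 80 mm long, loose, standing in the rack with 1.5 mm play all round. Origin: its middle; z along it. Both ends alike.
- camera: Fixed inspection camera: grey case 56 mm wide and high on a thin steel post and a round base 100 mm across, black lens barrel 44 mm across, highest point 243 mm above the bench. Origin: on the bench, straight below the lens glass, 70 mm ahead of the base's centre; it looks along its own -x, level; y across its view, z up. Stands at the far side of the bench; place and yaw vary.
- lens (a point): Centre of the lens glass, 215 mm above the camera's origin; axes as the camera's.
- view (a point): The point straight ahead of the lens, 150 mm from the glass, 215 mm above the bench, where the middle of the foot is to be held; axes as the camera's.
- square_stick: Bystander: square light wooden stick 13 x 13 x 80 mm, standing in the rack's middle hole. Origin: its middle.
- screwdriver: Bystander: screwdriver with a red handle, 170 mm long, lying on the bench between jig and rack, about 30 mm high.
- tape: Bystander: roll of pale tape lying flat, 80 mm across, 24 mm high, ahead of the camera. Origin: centre of its underside.
- mug: Bystander: dark blue mug, 80 mm across, 95 mm high, far left of the bench. Origin: centre of its underside.
- glue: Bystander: white glue bottle, 60 mm across, 150 mm high, far right of the bench. Origin: centre of its underside.
- hammer: Bystander: hammer 260 mm long, lying at the near right of the bench.
- glue_gun: Bystander: blue glue gun about 175 mm long, 35 mm high, lying at the near left of the bench.
There are look-alikes about, which are no part of the job. There is more than one size of the foot; the job needs the smallest.

How it is judged:
By the outcome, as a careful person would: the job done as asked, in the order asked, and still so for the second after the job is handed in, while the arm keeps its last pose, push and grip.
It also fails if it takes over 72 s, if anything falls off the work surface, if the arm or the gripper's body presses on something with over 40 N, if the wrist force passes 120 N, or if a joint passes its speed limit or range.

## Working session

There is one attempt and no reset: what is moved stays moved. The work goes in short steps, Python scripts to look and compute and a tool call to move; the robot and the scene stay as the last step left them, time stands still between calls to the robot, and variables do not carry over. Pictures are saved under pics/ and viewed, and the job is handed in when it is done.

Besides the shell and the picture viewer there is one more tool, called after "Emit:" by a JSON object that holds its "fn" and its "kwargs", one argument or row to a line. jog_arm: Moves the arm, as the interface text tells. Its arguments: {"type":"object","properties":{"steps":{"type":"array"},"grip_force":{"type":"number"}},"required":["steps"]}

```bash
mkdir -p pics; ls
python3 - <<'E'
from station import bot
import cv2,numpy as np
np.set_printoptions(suppress=True,precision=4)
o=bot.observe();print(o)
for n in("scene","top"):
    c=bot.camera_info(n);print(n,c)
    p,d=bot.capture(n);cv2.imwrite(f"pics/{n}0.png",p[:,:,::-1]);np.savez(f"{n}0.npz",p=p,d=d)
E
```

```text
pics
{'t': 0.0, 'joint_positions': array([ 1.1177,  0.1815,  1.608 , -0.    ,  1.3538, -0.2063]), 'joint_velocities': array([-0.0006,  0.0015, -0.0004, -0.0012, -0.0009, -0.    ]), 'tau': array([  0.0002, -43.3895, -34.1831,   0.0702,   0.0389,  -0.0001]), 'ee_pos': array([0.1402, 0.5571, 0.2568]), 'tcp_rot': array([-0.3866, -3.1172,  0.0025]), 'force': array([ 0.0753,  0.6667, -0.8754]), 'wrist_torque': array([-0.0003,  0.0539, -0.0051]), 'finger_gap': 0.0878882319691129}
scene {'vertical_fov': 50.96953528648244, 'cx': 321.2757561391876, 'cy': 191.97829123985218, 'dist': array([-0.0505,  0.    ,  0.    ,  0.    ,  0.    ]), 'xyz': array([1.3032, 0.4517, 1.2468]), 'rotation': array([0.407 , 0.7042, 2.0255])}
top {'vertical_fov': 45.572937015758285, 'cx': 326.06366403406594, 'cy': 197.88997636061066, 'dist': array([0.0228, 0.    , 0.    , 0.    , 0.    ]), 'xyz': array([0.432 , 0.004 , 1.5181]), 'rotation': array([ 0.0652, -0.0706, -1.5601])}
```

View pics/scene0.png

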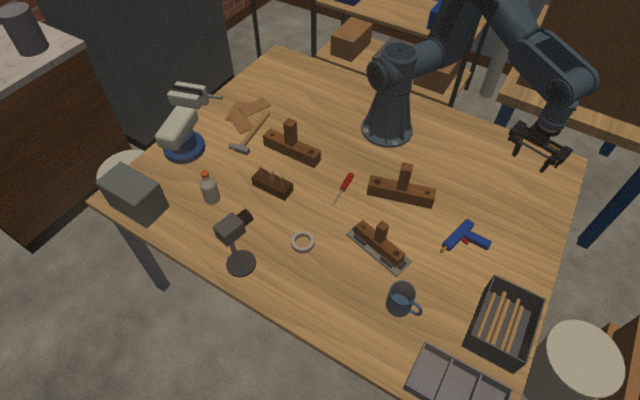

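View pics/top0.png

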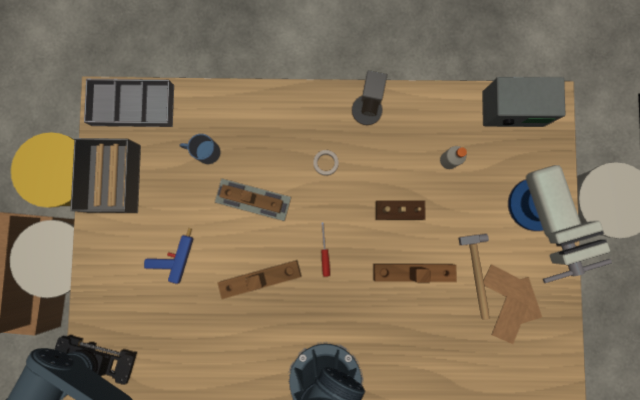

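The top view shows the jig with the foot at about (254,199), the rack at (401,210), the camera at (370,95) and the tape at (326,162). The two larger look-alike feet are at (260,279) and (415,272). Next I'll enlarge the crops.

```bash
cat > h.py <<'E'
import numpy as np,cv2
from scipy.spatial.transform import Rotation as R
from station import bot
np.set_printoptions(suppress=True,precision=4)
def cam(n):
    c=bot.camera_info(n);f=200/np.tan(np.radians(c['vertical_fov'])/2)
    K=np.array([[f,0,c['cx']],[0,f,c['cy']],[0,0,1]]);Rm=R.from_rotvec(c['rotation']).as_matrix()@np.diag([1,-1,-1])
    return K,np.array(c['dist']),Rm,np.array(c['xyz'])
def rays(n,uv):
    K,D,Rm,t=cam(n);q=cv2.undistortPoints(np.array(uv,float).reshape(-1,1,2),K,D)[:,0]
    d=np.c_[q,np.ones(len(q))]@Rm.T
    return t,d
def plane(n,uv,z):
    t,d=rays(n,uv);s=(np.array(z)-t[2])/d[:,2];return t+d*s[:,None]
def proj(n,X):
    K,D,Rm,t=cam(n);X=(np.array(X,float).reshape(-1,3)-t)@Rm
    return cv2.projectPoints(X,np.zeros(3),np.zeros(3),K,D)[0][:,0]
def tri(ua,ub):
    (ta,da),(tb,db)=rays("scene",ua),rays("top",ub);o=[]
    for a,b in zip(da,db):
        a=a/np.linalg.norm(a);b=b/np.linalg.norm(b)
        A=np.c_[a,-b];s=np.linalg.lstsq(A,tb-ta,rcond=None)[0]
        p,q=ta+a*s[0],tb+b*s[1];o.append(np.r_[(p+q)/2,np.linalg.norm(p-q)])
    return np.array(o)
def dpts(n,d):
    K,D,Rm,t=cam(n);v,u=np.mgrid[0:400,0:640]
    q=cv2.undistortPoints(np.c_[u.ravel(),v.ravel()].astype(float).reshape(-1,1,2),K,D)[:,0]
    P=(np.c_[q,np.ones(len(q))]*d.reshape(-1,1))@Rm.T+t
    return P.reshape(400,640,3)
def crop(p,x0,y0,w,h,s,name):
    cv2.imwrite(name,cv2.resize(p[y0:y0+h,x0:x0+w,::-1],None,fx=s,fy=s,interpolation=cv2.INTER_CUBIC))
E
python3 - <<'E'
from h import *
T=np.load('top0.npz');S=np.load('scene0.npz')
a=T['p'];b=S['p']
def c(p,x,y,w,h,s): return cv2.resize(p[y:y+h,x:x+w,::-1],(w*s,h*s),interpolation=cv2.INTER_CUBIC)
cv2.imwrite('pics/c1.png',np.vstack([np.hstack([c(a,210,170,90,60,4),c(a,370,190,90,60,4)]),np.hstack([c(b,335,210,90,70,4),c(b,240,160,90,70,4)])]))
cv2.imwrite('pics/c2.png',np.hstack([c(a,340,60,60,80,6),c(b,200,200,70,80,6)]))
P=dpts('top',T['d'])
# heights
for nm,(x0,x1,y0,y1) in dict(bench=(330,360,190,215)).items(): print(nm,np.median(P[y0:y1,x0:x1,2]))
P2=dpts('scene',S['d']);print(np.median(P2[265:290,300:330,2]))
E
```

```text
bench 0.0004884329914045527
-0.0003320505154636999
```

View pics/c1.png

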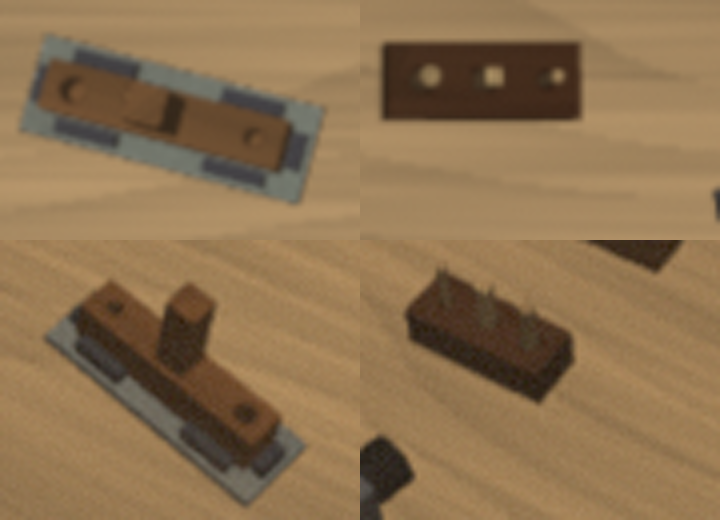

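View pics/c2.png

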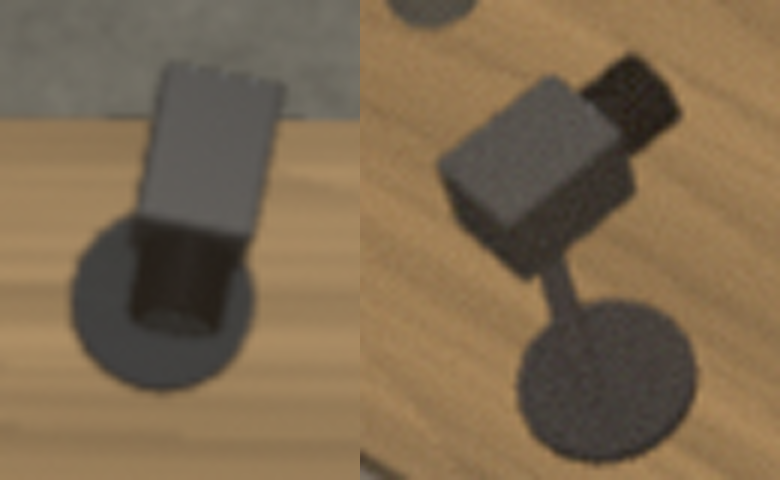

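Run:
```python
from h import *
T=np.load('top0.npz');S=np.load('scene0.npz')
a=T['p'];b=S['p'];g=lambda p:p.astype(int).sum(2)
# dowel tops in top view: bright within rack window
w=a[190:230,370:435].astype(int)
m=((w.sum(2)>260)).astype(np.uint8)
n,l,st,ce=cv2.connectedComponentsWithStats(m)
for i in range(1,n): print(st[i],ce[i]+[370,190])
# intensity weighted centroids
for (x,y,r) in [(477/4-0,0,0)]: pass
W=w.sum(2)
print(W[8:32,10:50:1][4:16,:].tolist()[5])
for n_,img in(("top",a),("scene",b)):
    pass
dt=T['d'];P=dpts('top',dt)
for nm,(u,v) in dict(thick=(477//4+250+0,209)).items(): pass
# rack top edges by dark mask contour
m=(a[190:230,365:440].astype(int).sum(2)<170).astype(np.uint8)
cs,_=cv2.findContours(m,cv2.RETR_EXTERNAL,cv2.CHAIN_APPROX_NONE);c=max(cs,key=cv2.contourArea)
r=cv2.minAreaRect(c);bx=cv2.boxPoints(r)+[365,190];print(bx);X=plane('top',bx,.045);print(X,np.linalg.norm(X[0]-X[1]),np.linalg.norm(X[1]-X[2]),X.mean(0))
# depth-based rack
Q=P[185:235,360:445].reshape(-1,3);k=(Q[:,2]>.035)&(Q[:,2]<.055);print('rackd',k.sum(),Q[k].mean(0),cv2.minAreaRect(Q[k][:,:2].astype(np.float32)))
k=(Q[:,2]>.075);print('tops',Q[k])
Q=P[165:235,205:305].reshape(-1,3);k=(Q[:,2]>.05)&(Q[:,2]<.064);print('bard',k.sum(),Q[k].mean(0),cv2.minAreaRect(Q[k][:,:2].astype(np.float32)))
k=(Q[:,2]>.125);print('post',k.sum(),Q[k].mean(0),cv2.minAreaRect(Q[k][:,:2].astype(np.float32)))
```

```text
[   0    0   65   40 1652] [403.405  209.2131]
[15 17  5  4 16] [387.25  208.375]
[31 17  5  4 20] [403.  208.5]
[48 17  3  3  7] [419.     208.2857]
[142, 140, 138, 134, 154, 226, 294, 314, 308, 264, 183, 149, 147, 146, 142, 145, 145, 134, 123, 131, 161, 267, 345, 338, 321, 264, 160, 139, 143, 139, 138, 140, 137, 138, 133, 124, 121, 151, 219, 265]
[[376. 201.]
 [423. 201.]
 [423. 219.]
 [376. 219.]]
[[ 0.5517 -0.1557  0.045 ]
 [ 0.5532 -0.3015  0.045 ]
 [ 0.4973 -0.301   0.045 ]
 [ 0.4959 -0.1557  0.045 ]] 0.14582242620721644 0.055866125670993624 [ 0.5245 -0.2285  0.045 ]
rackd 846 [ 0.5271 -0.2335  0.0458] ((0.5264723300933838, -0.23304685950279236), (0.0592564195394516, 0.15068556368350983), 0.5951592922210693)
tops [[ 0.432   0.004   1.5181]
 [ 0.432   0.004   1.5181]
 [ 0.432   0.004   1.5181]
 [ 0.432   0.004   1.5181]
 [ 0.432   0.004   1.5181]
 [ 0.432   0.004   1.5181]
 [ 0.432   0.004   1.5181]
 [ 0.432   0.004   1.5181]
 [ 0.432   0.004   1.5181]
 [ 0.5326 -0.1796  0.0999]
 [ 0.5324 -0.1821  0.1032]
 [ 0.533  -0.1863  0.0944]
 [ 0.5326 -0.1884  0.1008]
 [ 0.5335 -0.2283  0
[... 1419 characters left out ...]
2 -0.1896  0.092 ]
 [ 0.522  -0.2266  0.0856]
 [ 0.5215 -0.2284  0.0927]
 [ 0.5215 -0.2312  0.094 ]
 [ 0.5216 -0.2343  0.0936]
 [ 0.5214 -0.2367  0.097 ]
 [ 0.5226 -0.2812  0.0836]
 [ 0.5186 -0.1847  0.0838]
 [ 0.432   0.004   1.5181]
 [ 0.432   0.004   1.5181]
 [ 0.432   0.004   1.5181]
 [ 0.432   0.004   1.5181]
 [ 0.432   0.004   1.5181]
 [ 0.432   0.004   1.5181]
 [ 0.432   0.004   1.5181]
 [ 0.432   0.004   1.5181]]
bard 591 [0.5558 0.2286 0.0573] ((0.5576591491699219, 0.2328673154115677), (0.1936156302690506, 0.040571507066488266), 76.09789276123047)
post 146 [0.5342 0.1906 0.3864] ((0.5051001310348511, 0.1217682808637619), (0.27526789903640747, 0.03334686905145645), 65.09248352050781)
```

Run:
```python
from h import *
T=np.load('top0.npz');S=np.load('scene0.npz')
PS={n:dpts(n,z['d'])[z['d']>0.2] for n,z in(('top',T),('scene',S))}
def sel(P,x0,x1,y0,y1,z0,z1):
    return P[(P[:,0]>x0)&(P[:,0]<x1)&(P[:,1]>y0)&(P[:,1]<y1)&(P[:,2]>z0)&(P[:,2]<z1)]
def rep(nm,q):
    if len(q)<5: print(nm,len(q));return
    print(nm,len(q),q.mean(0),np.median(q[:,2]),cv2.minAreaRect(q[:,:2].astype(np.float32)))
for n,P in PS.items():
    print(n)
    rep('racktop',sel(P,.48,.58,-.33,-.14,.038,.052))
    rep('thick',sel(P,.5,.55,-.205,-.16,.085,.11)); rep('thin',sel(P,.5,.55,-.30,-.26,.085,.11))
    rep('bar',sel(P,.5,.62,.12,.35,.052,.062)); rep('post',sel(P,.5,.62,.18,.29,.135,.15))
    rep('plate',sel(P,.48,.65,.1,.37,.007,.03))
    rep('case',sel(P,.68,.95,-.25,0,.234,.25)); rep('barrel',sel(P,.68,.95,-.25,0,.2,.236)); rep('base',sel(P,.65,.95,-.25,0,.004,.03))
    rep('tape',sel(P,.6,.75,-.08,.08,.015,.03)); rep('sd',sel(P,.3,.55,-.05,.08,.008,.04)); rep('f2',sel(P,.25,.42,.05,.4,.08,.3));rep('f3',sel(P,.25,.42,-.4,-.1,.08,.3))
    q=sel(P,.68,.95,-.25,0,.004,.03);m=(q[:,:2].max(0)+q[:,:2].min(0))/2;print(q[:,2].mean(),m)
```

```text
top
racktop 799 [ 0.5273 -0.2333  0.0457] 0.045863790234598856 ((0.5264735817909241, -0.23316574096679688), (0.0592564195394516, 0.1504477709531784), 0.5951592922210693)
thick 24 [ 0.527  -0.1841  0.095 ] 0.0946533788611088 ((0.5269699096679688, -0.1851826161146164), (0.012058280408382416, 0.015427816659212112), 1.6757699251174927)
thin 9 [ 0.5276 -0.2801  0.0943] 0.09460292094778056 ((0.5278831124305725, -0.2807934284210205), (0.006348033901304007, 0.008433328941464424), 8.127732276916504)
bar 528 [0.5553 0.2268 0.0573] 0.05728680013017973 ((0.5577576756477356, 0.23283015191555023), (0.19363602995872498, 0.04034273698925972), 75.9406509399414)
post 114 [0.5566 0.2315 0.1417] 0.14214654430096674 ((0.5574242472648621, 0.2323361337184906), (0.03287697583436966, 0.030032658949494362), 76.7257080078125)
plate 1035 [0.5552 0.2277 0.0164] 0.014338751889899637 ((0.5656098127365112, 0.23387321829795837), (0.16918447613716125, 0.2646175026893616), 0.5560249090194702)
case 644 [ 0.8464 -0.1286  0.2423] 0.24279584254048026 ((0.8386675119400024, -0.12743492424488068), (0.05574432760477066, 0.115
[... 2478 characters left out ...]
537), 89.75614929199219)
tape 228 [0.6766 0.0066 0.0228] 0.02342335473716428 ((0.6750336289405823, 0.006643902510404587), (0.0817350223660469, 0.07883712649345398), 14.049248695373535)
sd 166 [0.3812 0.0082 0.0202] 0.02128286570449467 ((0.42188358306884766, 0.006279651075601578), (0.11286387592554092, 0.21338039636611938), 85.73856353759766)
f2 271 [0.3218 0.2098 0.1388] 0.14614414901698214 ((0.31334739923477173, 0.20705005526542664), (0.0444437600672245, 0.03990481048822403), 17.114585876464844)
f3 293 [ 0.3433 -0.2613  0.134 ] 0.13731385987179157 ((0.33700770139694214, -0.2675422132015228), (0.04734703153371811, 0.044405966997146606), 4.006253719329834)
0.010584123068152124 [ 0.815 -0.123]
```

```bash
cat >> h.py <<'E'
def down(yaw_y):
    # tool z down, tool y at world angle yaw_y (deg)
    a=np.radians(yaw_y);y=np.array([np.cos(a),np.sin(a),0]);z=np.array([0,0,-1.]);x=np.cross(y,z)
    return R.from_matrix(np.c_[x,y,z])
def go(targets,o=None):
    """targets: list of (xyz,yaw). prints normalised row from present pose; picks nearest of half turns"""
    o=o or bot.observe();Rc=R.from_rotvec(o['tcp_rot']);p=np.array(o['ee_pos'])
    yc=Rc.as_matrix()[:,1];print('now t',round(o['t'],2),p,'yaw_y',np.degrees(np.arctan2(yc[1],yc[0])),'gap',o['finger_gap'],'F',o['force'],'q',o['joint_positions'])
    for xyz,yaw in targets:
        s=Rc.inv().apply(np.array(xyz)-p)/.8
        for yy in (yaw,yaw+180):
            rv=(Rc.inv()*down(yy)).as_rotvec()/np.pi
            if abs(rv[2])<=.5: break
        print('row',np.r_[s,rv].round(4).tolist(),'yaw',yy)
E
python3 - <<'E'
from h import *
go([((.527,-.182,.20),0),((.527,-.182,.078),0)])
# base centre and tape etc
print(plane('top',[[367.2,110]],.012),plane('scene',[[200+607/6,200+380/6]],.012))
E
```

```text
now t 0.1 [0.1402 0.5572 0.2569] yaw_y 75.86073518764077 gap 0.08819409161626304 F [-0.4683 -0.6073  0.1992] q [ 1.1177  0.1814  1.6079 -0.      1.3538 -0.2063]
row [-0.6945, -0.7778, 0.0721, -0.0005, 0.0002, 0.4214] yaw 0
row [-0.6946, -0.7775, 0.2246, -0.0005, 0.0002, 0.4214] yaw 0
[[ 0.8486 -0.1306  0.012 ]] [[0.7494 0.0487 0.012 ]]
```

Emit:
{"fn": "jog_arm", "kwargs": {
  "steps": [-0.6945,-0.7778,0.04,0,0,0.4214,0,-0.6945,-0.7778,0.04,0,0,0.4214,0,-0.6945,-0.7778,0.04,0,0,0.4214,0,-0.6945,-0.7778,0.04,0,0,0.4214,0,-0.6945,-0.7778,0.04,0,0,0.4214,0,-0.6945,-0.7778,0.04,0,0,0.4214,0,-0.6945,-0.7778,0.04,0,0,0.4214,0,-0.6945,-0.7778,0.04,0,0,0.4214,0,-0.6945,-0.7778,0.04,0,0,0.4214,0,-0.6945,-0.7778,0.04,0,0,0.4214,0,-0.6945,-0.7778,0.04,0,0,0.4214,0,-0.6945,-0.7778,0.04,0,0,0.4214,0]
}}

```text
t: 1.3
ee_pos: [0.4185, 0.0241, 0.2346]
tcp_rot: [2.221, 2.22, -0.002]
force: [1.5, 0.4, -0.2]
finger_gap: 0.0879
```

Run:
```python
from h import *
go([((.527,-.182,.18),0)])
```

```text
now t 1.3 [0.4185 0.0241 0.2346] yaw_y -0.024925701602292502 gap 0.08792989970690386 F [ 1.5355  0.416  -0.1854] q [-0.2263 -0.1629  2.0017 -0.0013  1.3028 -0.2255]
row [-0.2575, 0.1357, 0.0686, -0.0001, 0.0004, -0.0001] yaw 0
```

Emit:
{"fn": "jog_arm", "kwargs": {
  "steps": [-0.2575,0.1357,0.0686,0,0,0,0,-0.2575,0.1357,0.0686,0,0,0,0,-0.2575,0.1357,0.0686,0,0,0,0,-0.2575,0.1357,0.0686,0,0,0,0,-0.2575,0.1357,0.0686,0,0,0,0,-0.2575,0.1357,0.1057,0,0,0,0,-0.2575,0.1357,0.1057,0,0,0,0,-0.2575,0.1357,0.1057,0,0,0,0,-0.2575,0.1357,0.1057,0,0,0,0]
}}

```text
t: 2.2
ee_pos: [0.5273, -0.1815, 0.1515]
tcp_rot: [2.22, 2.221, -0.001]
force: [0.3, -0.6, 0.5]
finger_gap: 0.0887
```

Run:
```python
from h import *
go([((.527,-.182,.078),0)])
b,d=bot.capture('scene');np.savez('s1.npz',p=b,d=d)
crop(b,220,80,130,130,5,'pics/s1.png')
print(proj('scene',[(.527,-.182,.131)]))
P=dpts('scene',d)[d>.2]
```

```text
now t 2.2 [ 0.5273 -0.1815  0.1515] yaw_y 0.03085896667560818 gap 0.08873599763884711 F [ 0.2756 -0.6011  0.5057] q [-0.5437  0.261   1.7413 -0.0013  1.1378 -0.5437]
row [-0.0005, -0.0004, 0.0918, 0.0002, 0.0006, 0.0002] yaw 0
[[279.8253 169.4669]]
```

View pics/s1.png

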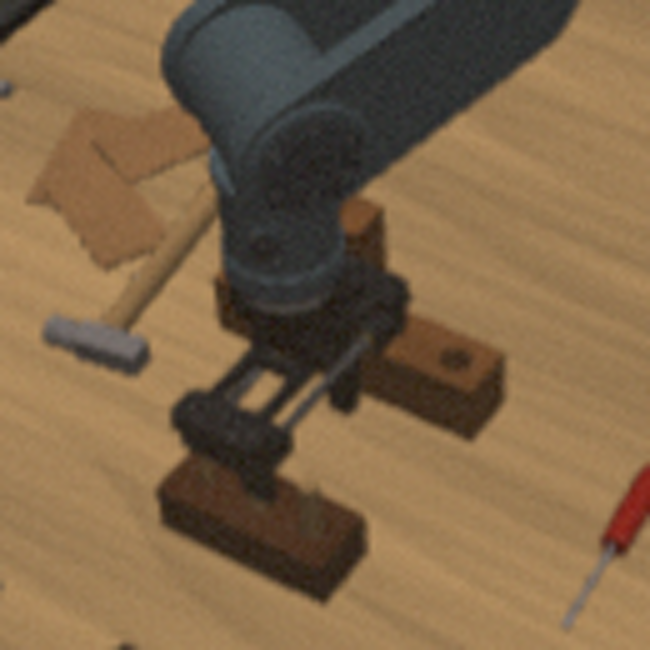

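Emit:
{"fn": "jog_arm", "kwargs": {
  "steps": [0.001,0,0.05,0,0,0,0,0.001,0,0.0918,0,0,0,0,0.001,0,0.0918,0,0,0,0,0.001,0,0.0918,0,0,0,0,0.001,0,0.0918,0,0,0,1,0.001,0,0.0918,0,0,0,1,0.001,0,0.0918,0,0,0,1,0.001,0,0.0918,0,0,0,1,0.001,0,0.0918,0,0,0,1,0.001,0,0.0918,0,0,0,1,0.001,0,0.0918,0,0,0,1,0.001,0,0.0918,0,0,0,1],
  "grip_force": 15
}}

```text
t: 3.45
ee_pos: [0.5276, -0.1809, 0.0783]
tcp_rot: [2.219, 2.22, -0.001]
force: [-1.2, 0.3, 0.3]
finger_gap: 0.0262
```

Run:
```python
from h import *
go([((.527,-.183,.18),0)])
```

```text
now t 3.45 [ 0.5276 -0.1809  0.0783] yaw_y 0.04163933282538898 gap 0.026215977194557847 F [-1.2131  0.3438  0.3345] q [-0.5425  0.3709  1.7736 -0.0014  0.9949 -0.5425]
row [-0.0029, -0.0006, -0.1271, 0.0004, 0.0007, 0.0002] yaw 0
```

Emit:
{"fn": "jog_arm", "kwargs": {
  "steps": [0,0,0,0,0,0,1,0,0,0,0,0,0,1,0,0,0,0,0,0,1,0,0,0,0,0,0,1,0,0,0,0,0,0,1]
}}

```text
t: 3.95
ee_pos: [0.5275, -0.1809, 0.0783]
tcp_rot: [2.219, 2.221, -0.001]
force: [-0.3, 0.3, -0.0]
finger_gap: 0.0157
```

Emit:
{"fn": "jog_arm", "kwargs": {
  "steps": [0,0,-0.05,0,0,0,1,0,0,-0.1,0,0,0,1,0,0,-0.15,0,0,0,1,0,0,-0.194,0,0,0,1,0,0,-0.194,0,0,0,1]
}}

```text
t: 4.45
ee_pos: [0.53, -0.182, 0.2396]
tcp_rot: [2.212, 2.214, 0.003]
force: [-0.3, -0.3, -0.6]
finger_gap: 0.0152
```

Run:
```python
from h import *
go([((.5746,.3043,.235),-14),((.5746,.3043,.14),-14)])
```

```text
now t 4.45 [ 0.53   -0.182   0.2396] yaw_y 0.05113927495430091 gap 0.015172055601667947 F [-0.3105 -0.2914 -0.6463] q [-0.542   0.1575  1.6718 -0.0012  1.2997 -0.5425]
row [0.6079, 0.0562, 0.0017, 0.0035, 0.002, 0.078] yaw -14
row [0.6088, 0.055, 0.1204, 0.0035, 0.002, 0.078] yaw -14
```

Emit:
{"fn": "jog_arm", "kwargs": {
  "steps": [0.6079,0.0562,0.0017,0.0035,0.002,0.078,1,0.6079,0.0562,0.0017,0.0035,0.002,0.078,1,0.6079,0.0562,0.0017,0.0035,0.002,0.078,1,0.6079,0.0562,0.0017,0.0035,0.002,0.078,1,0.6079,0.0562,0.0017,0.0035,0.002,0.078,1,0.6079,0.0562,0.0017,0.0035,0.002,0.078,1,0.6079,0.0562,0.0017,0.0035,0.002,0.078,1,0.6079,0.0562,0.0017,0.0035,0.002,0.078,1,0.6079,0.0562,0.0017,0.0035,0.002,0.078,1,0.6079,0.0562,0.0017,0.0035,0.002,0.078,1,0.6079,0.0562,0.0017,0.0035,0.002,0.078,1,0.6079,0.0562,0.0017,0.0035,0.002,0.078,1]
}}

```text
t: 5.65
ee_pos: [0.5738, 0.3048, 0.2334]
tcp_rot: [-2.473, -1.937, 0.003]
force: [-1.2, 0.1, -0.5]
finger_gap: 0.0156
```

Run:
```python
from h import *
b,d=bot.capture('scene');np.savez('s2.npz',p=b,d=d)
crop(b,330,150,130,110,6,'pics/s2.png')
go([((.5746,.3043,.235),-14),((.5746,.3043,.14),-14)])
```

```text
now t 5.7 [0.574  0.3038 0.2337] yaw_y -13.962329754290835 gap 0.015583215504282072 F [ 0.1944 -0.4407  0.1518] q [ 0.3046  0.3645  1.4282 -0.0006  1.3508  0.5484]
row [0.0008, 0.0005, -0.0016, -0.0004, 0.0005, 0.0002] yaw -14
row [0.001, 0.0007, 0.1171, -0.0004, 0.0005, 0.0002] yaw -14
```

View pics/s2.png

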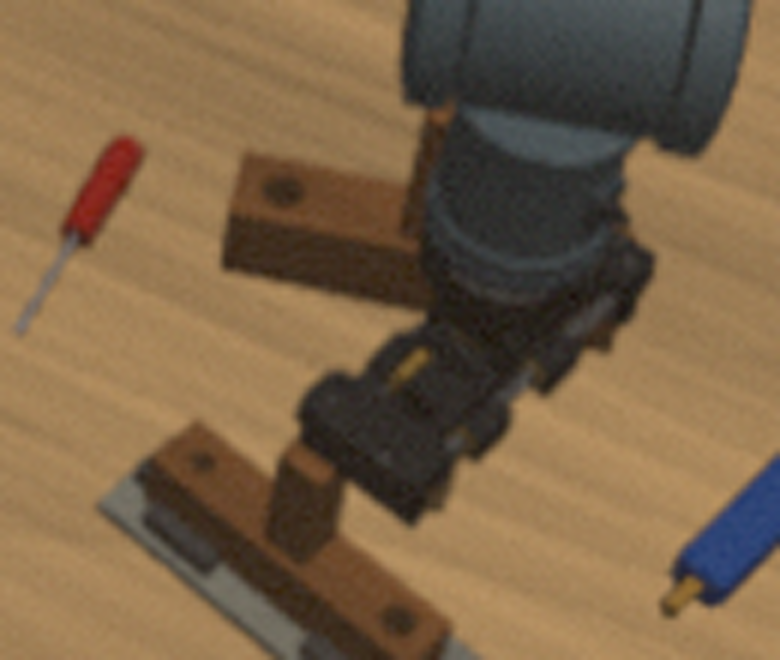

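The scene view shows the dowel tip just below the gripper near crop (437,495), with the wide hole at crop (402,618). I'll go down to about 14 mm over the bar and look again.

Emit:
{"fn": "jog_arm", "kwargs": {
  "steps": [0.001,0.0007,0.06,0,0,0,1,0.001,0.0007,0.117,0,0,0,1,0.001,0.0007,0.117,0,0,0,1,0.001,0.0007,0.117,0,0,0,1]
}}

```text
t: 6.1
ee_pos: [0.5745, 0.3028, 0.14]
tcp_rot: [-2.476, -1.932, 0.006]
force: [-0.4, 0.4, 0.1]
finger_gap: 0.0156
```

Run:
```python
from h import *
b,d=bot.capture('scene');np.savez('s3.npz',p=b,d=d)
crop(b,350,200,80,80,9,'pics/s3.png')
a,d=bot.capture('top');np.savez('t3.npz',p=a,d=d)
crop(a,200,150,110,80,7,'pics/t3.png')
go([((.5746,.3043,.14),-14)])
```

```text
now t 6.2 [0.5766 0.304  0.1432] yaw_y -14.0285317605334 gap 0.015134808024424492 F [ 0.4235  0.1368 -0.098 ] q [ 0.3037  0.4597  1.4915 -0.0006  1.188   0.5488]
row [-0.0002, -0.0025, 0.004, 0.0007, -0.0002, -0.0002] yaw -14
```

View pics/s3.png

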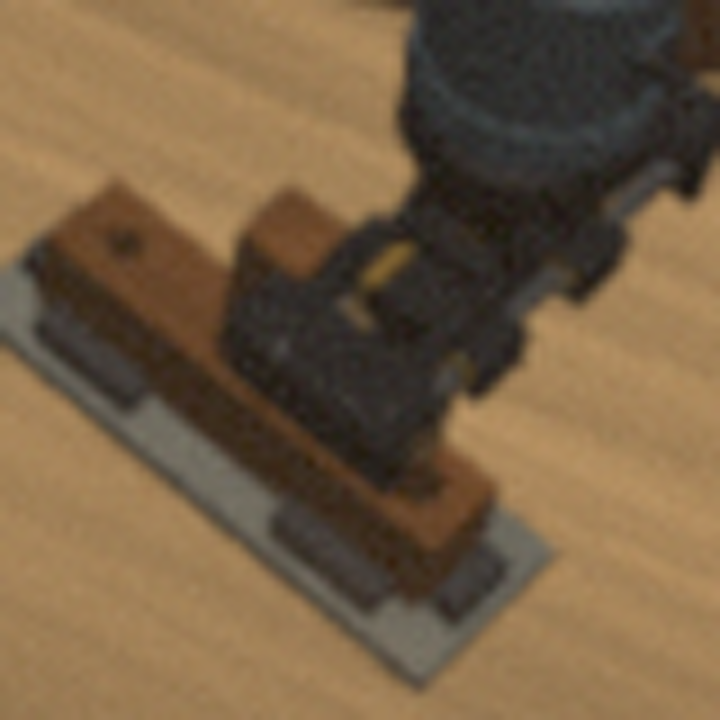

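View pics/t3.png

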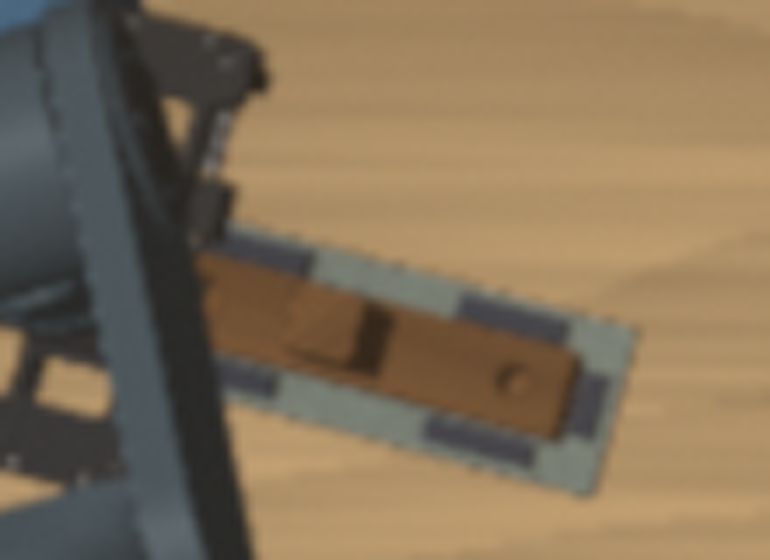

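Run:
```python
from h import *
S=np.load('scene0.npz')['p'];T=np.load('top0.npz')['p'];s3=np.load('s3.npz')['p']
for k in range(4):
    bot.capture('top');o=bot.observe();print(o['t'],o['ee_pos'],o['joint_positions'][:3])
for X in [(.575,.304,.057)]:
    J=[proj('scene',[np.add(X,e)])[0]-proj('scene',[X])[0] for e in np.eye(3)*.001];print('px per mm x,y,z',J)
# dark-hole centroid in each original picture
for n,img,bx in(('top',T,[(219,183,18,18),(264,196,18,18)]),('scene',S,[(386,302-40,24,22),(0,0,0,0)])):
    print(n,bx)
f=12
c0=cv2.resize(S[255:285,380:420,::-1],None,fx=f,fy=f,interpolation=cv2.INTER_CUBIC)
c1=cv2.resize(s3[230:270,380:420,::-1],None,fx=f,fy=f,interpolation=cv2.INTER_CUBIC)
c2=cv2.resize(S[230:270,380:420,::-1],None,fx=f,fy=f,interpolation=cv2.INTER_CUBIC)
cv2.imwrite('pics/z3.png',cv2.resize(np.hstack([c1,c2]),(800,400)))
```

```text
6.25 [0.5767 0.3043 0.1436] [0.3041 0.4593 1.4912]
6.3 [0.5766 0.3045 0.1435] [0.3045 0.4593 1.4914]
6.35 [0.5763 0.3046 0.1431] [0.3047 0.4597 1.4918]
6.4 [0.5759 0.3046 0.1426] [0.3049 0.4601 1.4924]
px per mm x,y,z [array([-0.1302,  0.2271]), array([0.2775, 0.1388]), array([ 0.0452, -0.1563])]
top [(219, 183, 18, 18), (264, 196, 18, 18)]
scene [(386, 262, 24, 22), (0, 0, 0, 0)]
```

View pics/z3.png

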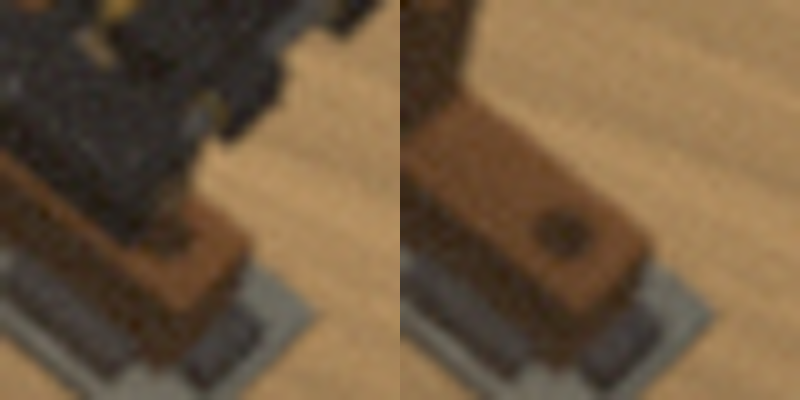

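Run:
```python
from h import *
s3=np.load('s3.npz')['p'];S=np.load('scene0.npz')['p'];T=np.load('top0.npz')['p']
print('hole scene',plane('scene',[[396.3,252.8]],.057))
c=np.array([.5766,.304])
u=np.array([1.3032,.4517])-c;u/=np.linalg.norm(u);r=np.array([-u[1],u[0]])  # perpendicular
for z in(.1,.09,.08): print(z,proj('scene',[[*c,z],[*(c+.008*r),z],[*(c-.008*r),z]]).round(1).tolist())
for v in range(244,256): print(v,s3[v,388:406].astype(int).sum(1))
# hole centroid by darkness
def dark(img,x,y,r,sc):
    w=img[y-r:y+r+1,x-r:x+r+1].astype(float).sum(2);med=np.median(w);k=np.clip(med-15-w,0,None)
    yy,xx=np.mgrid[-r:r+1,-r:r+1];kk=k*(xx**2+yy**2<=r*r);print(sc,(kk*xx).sum()/kk.sum()+x,(kk*yy).sum()/kk.sum()+y,w.round().astype(int).tolist() if 0 else '');return [(kk*xx).sum()/kk.sum()+x,(kk*yy).sum()/kk.sum()+y]
h=[dark(S,396,253,4,'sw'),dark(S,364,227,3,'sn')];print(plane('scene',h,.057))
h=[dark(T,228,192,5,'tw'),dark(T,274,204,4,'tn')];print(plane('top',h,.057))
```

```text
hole scene [[0.5747 0.307  0.057 ]]
0.1 [[397.2, 245.9], [399.7, 246.7], [394.8, 245.2]]
0.09 [[396.7, 247.6], [399.2, 248.3], [394.3, 246.8]]
0.08 [[396.3, 249.2], [398.7, 249.9], [393.9, 248.5]]
244 [174 156 138 139 139 143 134 145 131 133 139 154 276 339 273 297 367 388]
245 [126 158 138 131 146 169 145 129 123 123 137 183 328 413 386 400 404 408]
246 [120 122 153 131 144 156 118 135 128  96 142 255 365 423 433 419 408 419]
247 [111  92 131 137 136 126 124 125 118 135 166 300 394 404 403 416 419 423]
248 [ 98 107 117 116 132 134 120 125 152 157 180 299 406 413 396 392 408 410]
249 [109  87 106 126 130 118 110 143 152 179 200 272 348 389 401 398 398 399]
250 [104  87  77  98 107 112 128 132 185 186 196 238 280 333 370 407 403 398]
251 [123 100 108  98  99 102 106 143 156 158 194 221 230 260 299 368 399 404]
252 [169 145 110 106  99  73 108 121 124 141 170 208 237 234 258 305 362 387]
253 [180 196 168 123 103 115 128 145 143 135 135 167 209 231 236 250 280 350]
254 [134 171 187 164 124 152 123 131 134 128 134 211 224 216 225 226 231 317]
255 [129 151 172 180 195 197 178 165 155 176 184 215 226 224 220 205 209 313]
sw 395.8281596452328 252.99445676274945 
sn 363.47869674185466 226.5764411027569 
[[0.5762 0.306  0.057 ]
 [0.5396 0.1674 0.057 ]]
tw 226.44816414686824 191.27645788336932 
tn 271.9032258064516 203.06774193548387 
[[0.5763 0.3064 0.057 ]
 [0.5412 0.1659 0.057 ]]
```

Run:
```python
from h import *
go([((.5755,.306,.126),-14),((.5755,.306,.112),-14)])
```

```text
now t 6.4 [0.5759 0.3046 0.1426] yaw_y -13.969407045252137 gap 0.015278178609144048 F [0.5227 0.2213 0.2904] q [ 0.3049  0.4601  1.4924 -0.0006  1.1873  0.5489]
row [0.0016, -0.0009, 0.0207, 0.0006, -0.0002, 0.0002] yaw -14
row [0.0016, -0.0009, 0.0382, 0.0006, -0.0002, 0.0002] yaw -14
```

Emit:
{"fn": "jog_arm", "kwargs": {
  "steps": [0.0016,-0.0009,0.0207,0,0,0,1,0.0016,-0.0009,0.0207,0,0,0,1,0.0016,-0.0009,0.0207,0,0,0,1,0.0016,-0.0009,0.025,0,0,0,1,0.0016,-0.0009,0.029,0,0,0,1,0.0016,-0.0009,0.033,0,0,0,1,0.0016,-0.0009,0.036,0,0,0,1,0.0016,-0.0009,0.036,0,0,0,1,0.0016,-0.0009,0.036,0,0,0,1]
}}

```text
t: 7.3
ee_pos: [0.5756, 0.306, 0.1137]
tcp_rot: [2.474, 1.934, 0.002]
force: [-0.9, 0.0, -0.7]
finger_gap: 0.0156
```

Run:
```python
from h import *
go([((.5755,.306,.112),-14)])
```

```text
now t 7.3 [0.5756 0.306  0.1137] yaw_y -13.97094606405162 gap 0.015599506863783972 F [-0.8664  0.0354 -0.6587] q [ 0.3072  0.4966  1.5048 -0.0006  1.1384  0.5512]
row [0.0, -0.0001, 0.0021, 0.0006, -0.0001, 0.0002] yaw -14
```

Emit:
{"fn": "jog_arm", "kwargs": {
  "steps": [0,0,0.006,0,0,0,1,0,0,0.012,0,0,0,1,0,0,0.018,0,0,0,1,0,0,0.024,0,0,0,1,0,0,0.03,0,0,0,1,0,0,0.033,0,0,0,1,0,0,0.033,0,0,0,1,0,0,0.033,0,0,0,1]
}}

```text
t: 8.1
ee_pos: [0.5757, 0.306, 0.0873]
tcp_rot: [2.474, 1.934, 0.002]
force: [0.5, -0.1, -0.2]
finger_gap: 0.0153
```

Emit:
{"fn": "jog_arm", "kwargs": {
  "steps": [0,0,0,0,0,0,0.4,0,0,0,0,0,0,0.4,0,0,0,0,0,0,0,0,0,0,0,0,0,0,0,0,0,0,0,0,0,0,0,-0.05,0,0,0,0,0,0,-0.1,0,0,0,0,0,0,-0.15,0,0,0,0,0,0,-0.18,0,0,0,0,0,0,-0.18,0,0,0,0]
}}

```text
t: 9.1
ee_pos: [0.5777, 0.3068, 0.2367]
tcp_rot: [2.472, 1.932, 0.015]
force: [0.5, 0.2, 0.7]
finger_gap: 0.088
```

Run:
```python
from h import *
go([((.527,-.2785,.2),0),((.527,-.278,.078),0)])
```

```text
now t 9.1 [0.5777 0.3068 0.2367] yaw_y -13.966397170113812 gap 0.0880195925613422 F [0.4647 0.1595 0.6832] q [ 0.3074  0.3642  1.4225 -0.0005  1.3442  0.5512]
row [-0.7255, 0.1147, 0.0432, 0.0032, -0.0013, -0.0776] yaw 0
row [-0.7257, 0.1131, 0.1957, 0.0032, -0.0013, -0.0776] yaw 0
```

Emit:
{"fn": "jog_arm", "kwargs": {
  "steps": [-0.7255,0.1147,0.0,0.003,0,-0.0776,0,-0.7255,0.1147,0.0,0.003,0,-0.0776,0,-0.7255,0.1147,0.0,0.003,0,-0.0776,0,-0.7255,0.1147,0.0,0.003,0,-0.0776,0,-0.7255,0.1147,0.0,0.003,0,-0.0776,0,-0.7255,0.1147,0.0,0.003,0,-0.0776,0,-0.7255,0.1147,0.0,0.003,0,-0.0776,0,-0.7255,0.1147,0.0,0.003,0,-0.0776,0,-0.7255,0.1147,0.0,0.003,0,-0.0776,0,-0.7255,0.1147,0.0,0.003,0,-0.0776,0,-0.7255,0.1147,0.0,0.003,0,-0.0776,0,-0.7255,0.1147,0.0,0.003,0,-0.0776,0]
}}

```text
t: 10.3
ee_pos: [0.5254, -0.2811, 0.2327]
tcp_rot: [-2.22, -2.217, -0.005]
force: [0.1, 0.3, 0.9]
finger_gap: 0.088
```

Run:
```python
from h import *
b,d=bot.capture('scene');np.savez('s4.npz',p=b,d=d)
cv2.imwrite('pics/s4.png',np.hstack([cv2.resize(b[210:280,340:420,::-1],(480,420),interpolation=cv2.INTER_CUBIC)]))
go([((.527,-.278,.15),0),((.527,-.278,.078),0)])
```

```text
now t 10.35 [ 0.5247 -0.2861  0.2328] yaw_y -0.262976594097705 gap 0.08805187693943867 F [-1.4073 -3.0418  0.3153] q [-0.6979  0.2536  1.5717  0.0007  1.3178 -0.6935]
row [0.01, 0.0029, 0.1035, -0.0002, -0.0005, -0.0015] yaw 0
row [0.0098, 0.0029, 0.1935, -0.0002, -0.0005, -0.0015] yaw 0
```

View pics/s4.png

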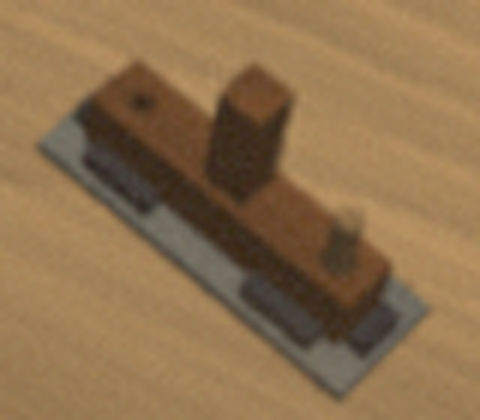

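The thick dowel now stands in the wide hole at crop (345,240) and looks fully down. On to the thin dowel.

Emit:
{"fn": "jog_arm", "kwargs": {
  "steps": [0.01,0.0029,0.05,0,0,-0.0015,0,0.01,0.0029,0.1035,0,0,-0.0015,0,0.01,0.0029,0.1035,0,0,-0.0015,0,0.01,0.0029,0.1035,0,0,-0.0015,0,0.01,0.0029,0.1035,0,0,-0.0015,0]
}}

```text
t: 10.85
ee_pos: [0.5281, -0.2785, 0.152]
tcp_rot: [2.22, 2.221, 0.001]
force: [0.7, -0.0, -0.4]
finger_gap: 0.0885
```

Run:
```python
from h import *
b,d=bot.capture('scene');np.savez('s5.npz',p=b,d=d)
crop(b,240,140,90,80,8,'pics/s5.png')
go([((.527,-.279,.078),0)])
```

```text
now t 10.9 [ 0.5284 -0.2787  0.1525] yaw_y 0.03270709767975128 gap 0.08829414234698547 F [-0.1001  0.532   0.0764] q [-0.6842  0.3394  1.6371  0.0008  1.1626 -0.6851]
row [-0.0003, -0.0019, 0.0931, 0.0007, 0.0003, 0.0002] yaw 0
```

View pics/s5.png

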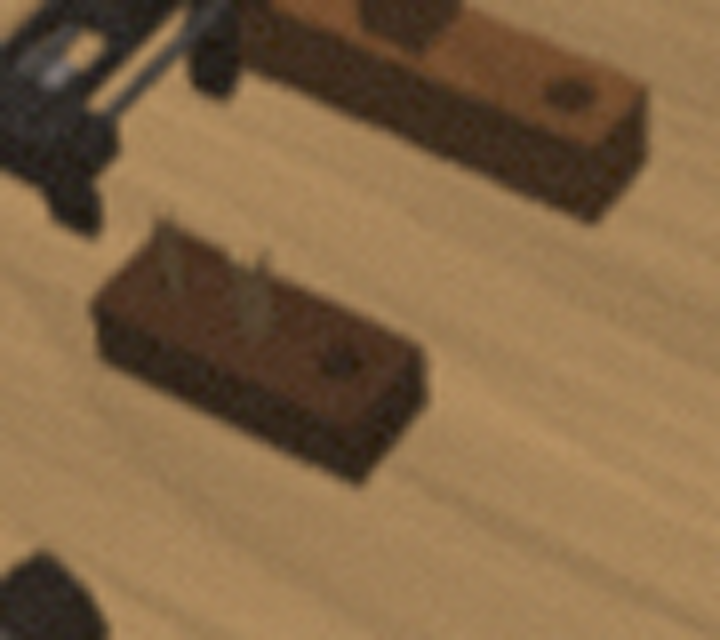

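Run:
```python
from h import *
for dy in(0,.003,.006):
  X=np.array([.5284,-.2787+dy,.1335]);q=proj('scene',[X+[-.044,0,0],X+[.044,0,0],X,[X[0],X[1],.095],[X[0],X[1],.045]]);print(((q-[240,140])*8).round().tolist())
print(plane('scene',np.array([[165,215]])/8+[240,140],.095),plane('scene',np.array([[178,290],[340,360]])/8+[240,140],.045))
```

```text
[[199.0, 91.0], [82.0, 212.0], [141.0, 150.0], [150.0, 207.0], [162.0, 278.0]]
[[204.0, 93.0], [87.0, 214.0], [146.0, 153.0], [155.0, 210.0], [167.0, 281.0]]
[[209.0, 96.0], [93.0, 217.0], [152.0, 155.0], [161.0, 212.0], [172.0, 283.0]]
[[ 0.5287 -0.27    0.095 ]] [[ 0.5302 -0.2677  0.045 ]
 [ 0.5253 -0.1783  0.045 ]]
```

Emit:
{"fn": "jog_arm", "kwargs": {
  "steps": [0.0028,-0.0019,0.045,0,0,0,0,0.0028,-0.0019,0.0931,0,0,0,0,0.0028,-0.0019,0.0931,0,0,0,0,0.0028,-0.0019,0.0931,0,0,0,0,0.0028,-0.0019,0.0931,0,0,0,0,0.0028,-0.0019,0.0931,0,0,0,0]
}}

```text
t: 11.5
ee_pos: [0.5285, -0.2776, 0.0807]
tcp_rot: [2.216, 2.218, 0.002]
force: [-0.6, -0.6, 0.3]
finger_gap: 0.0877
```

Run:
```python
from h import *
b,d=bot.capture('scene');np.savez('s6.npz',p=b,d=d)
crop(b,240,140,90,80,8,'pics/s6.png')
go([((.527,-.277,.078),0)])
```

```text
now t 11.55 [ 0.5282 -0.2774  0.0803] yaw_y 0.04052221558464264 gap 0.0882286034314569 F [-0.0658 -0.2424 -0.2354] q [-0.6827  0.4372  1.6731  0.0009  1.0253 -0.6839]
row [0.0005, -0.0015, 0.0028, 0.0017, 0.001, 0.0002] yaw 0
```

View pics/s6.png

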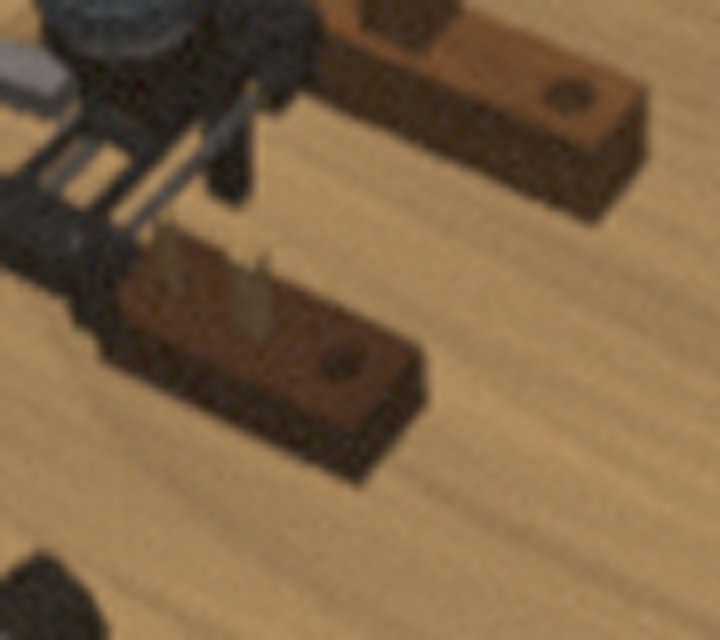

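Emit:
{"fn": "jog_arm", "kwargs": {
  "steps": [0.0035,-0.0015,0.0028,0,0,0,0,0.0035,-0.0015,0.0028,0,0,0,0,0.0035,-0.0015,0.0028,0,0,0,1,0.0035,-0.0015,0.0028,0,0,0,1,0.0035,-0.0015,0.0028,0,0,0,1,0.0035,-0.0015,0.0028,0,0,0,1,0.0035,-0.0015,0.0028,0,0,0,1,0.0035,-0.0015,0.0028,0,0,0,1,0.0035,-0.0015,0.0028,0,0,0,1,0.0035,-0.0015,0.0028,0,0,0,1,0.0035,-0.0015,0.0028,0,0,0,1,0.0035,-0.0015,0.0028,0,0,0,1]
}}

```text
t: 12.75
ee_pos: [0.527, -0.2746, 0.078]
tcp_rot: [2.216, 2.218, 0.002]
force: [-0.1, 0.6, -0.4]
finger_gap: 0.0101
```

Emit:
{"fn": "jog_arm", "kwargs": {
  "steps": [0,0,0,0,0,0,1,0,0,0,0,0,0,1,0,0,0,0,0,0,1,0,0,0,0,0,0,1]
}}

```text
t: 13.15
ee_pos: [0.527, -0.2746, 0.078]
tcp_rot: [2.216, 2.218, 0.002]
force: [-0.3, -0.1, -0.2]
finger_gap: 0.0093
```

Emit:
{"fn": "jog_arm", "kwargs": {
  "steps": [0,0,-0.05,0,0,0,1,0,0,-0.1,0,0,0,1,0,0,-0.15,0,0,0,1,0,0,-0.2,0,0,0,1,0,0,-0.2,0,0,0,1,0,0,-0.2,0,0,0,1]
}}

```text
t: 13.75
ee_pos: [0.5265, -0.2744, 0.2391]
tcp_rot: [2.215, 2.216, 0.003]
force: [0.4, 0.1, -1.1]
finger_gap: 0.0092
```

Run:
```python
from h import *
b,d=bot.capture('scene');np.savez('s7.npz',p=b,d=d)
crop(b,240,110,90,80,8,'pics/s7.png')
go([((.5405,.1665,.235),-14)])
```

```text
now t 13.8 [ 0.5258 -0.2738  0.2374] yaw_y 0.04226188111438706 gap 0.00939781281332972 F [ 1.2969 -0.4732  0.0434] q [-0.6805  0.2347  1.5853  0.0007  1.3163 -0.6814]
row [0.5504, 0.0188, 0.0015, 0.0016, 0.0007, 0.078] yaw -14
```

View pics/s7.png

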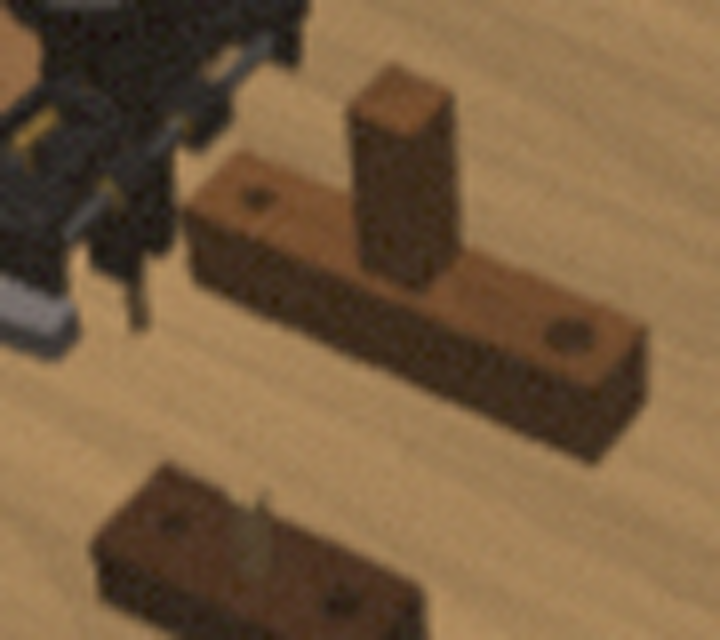

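Emit:
{"fn": "jog_arm", "kwargs": {
  "steps": [0.5504,0.0188,0.0015,0.0016,0,0.078,1,0.5504,0.0188,0.0015,0.0016,0,0.078,1,0.5504,0.0188,0.0015,0.0016,0,0.078,1,0.5504,0.0188,0.0015,0.0016,0,0.078,1,0.5504,0.0188,0.0015,0.0016,0,0.078,1,0.5504,0.0188,0.0015,0.0016,0,0.078,1,0.5504,0.0188,0.0015,0.0016,0,0.078,1,0.5504,0.0188,0.0015,0.0016,0,0.078,1,0.5504,0.0188,0.0015,0.0016,0,0.078,1,0.5504,0.0188,0.0015,0.0016,0,0.078,1,0.5504,0.0188,0.0015,0.0016,0,0.078,1,0.5504,0.0188,0.0015,0.0016,0,0.078,1]
}}

```text
t: 15.0
ee_pos: [0.54, 0.1655, 0.2336]
tcp_rot: [2.476, 1.933, -0.006]
force: [-0.3, 0.9, -1.3]
finger_gap: 0.0094
```

Run:
```python
from h import *
print('s7 pred bottom',(proj('scene',[[.526,-.274,.175]])-[240,110])*8)
go([((.5405,.1665,.143),-14)])
```

```text
s7 pred bottom [[142.652  326.7456]]
now t 15.0 [0.54   0.1655 0.2336] yaw_y -14.040369083171887 gap 0.009437371530751599 F [-0.2529  0.8774 -1.2746] q [ 0.0886  0.1829  1.6549 -0.0027  1.3069  0.3344]
row [0.0018, 0.0006, 0.1132, -0.0007, 0.0011, -0.0002] yaw -14
```

Emit:
{"fn": "jog_arm", "kwargs": {
  "steps": [0.0018,0.0006,0.055,0,0,0,1,0.0018,0.0006,0.1132,0,0,0,1,0.0018,0.0006,0.1132,0,0,0,1,0.0018,0.0006,0.1132,0,0,0,1,0.0018,0.0006,0.1132,0,0,0,1]
}}

```text
t: 15.5
ee_pos: [0.5424, 0.1659, 0.1456]
tcp_rot: [2.476, 1.93, -0.001]
force: [0.7, 0.8, -0.4]
finger_gap: 0.0096
```

Run:
```python
from h import *
b,d=bot.capture('scene');np.savez('s8.npz',p=b,d=d)
crop(b,335,190,60,60,11,'pics/s8.png')
go([((.5405,.1665,.112),-14)])
o=bot.observe()['ee_pos']
for z in(.1,.09,.08,.057): print(z,(proj('scene',[[o[0],o[1],z]])-[335,190])*11)
print('hole',(np.array([363.5,226.6])-[335,190])*11)
```

```text
now t 15.55 [0.5425 0.1661 0.1459] yaw_y -14.090055128693727 gap 0.008996439508990206 F [ 0.6416  0.3012 -0.3628] q [ 0.0894  0.2886  1.7189 -0.0029  1.1326  0.3365]
row [-0.0001, -0.0027, 0.0424, 0.0007, 0.0006, -0.0005] yaw -14
0.1 [[317.6835 327.8404]]
0.09 [[314.7888 346.6405]]
0.08 [[311.9255 365.231 ]]
0.057 [[305.4565 407.2119]]
hole [313.5 402.6]
```

View pics/s8.png

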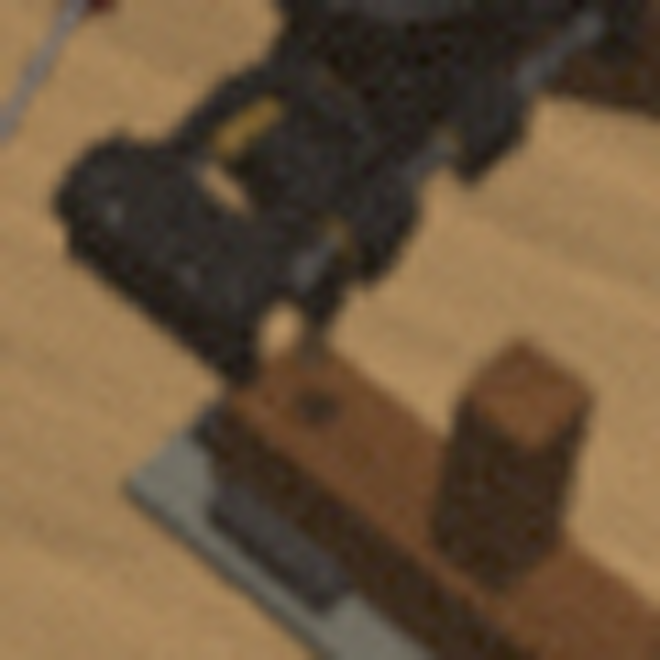

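Run:
```python
from h import *
s=np.load('s8.npz')['p'];S=np.load('scene0.npz')['p'];s4=np.load('s4.npz')['p']
for v in range(216,231): print(v,s[v,356:372].astype(int).sum(1))
def dark(img,x,y,r):
    w=img[y-r:y+r+1,x-r:x+r+1].astype(float).sum(2);med=np.median(w);k=np.clip(med-20-w,0,None)
    yy,xx=np.mgrid[-r:r+1,-r:r+1];kk=k*(xx**2+yy**2<=r*r);return [(kk*xx).sum()/kk.sum()+x,(kk*yy).sum()/kk.sum()+y]
for i in(S,s4,s): print(plane('scene',[dark(i,364,227,3)],.057),dark(i,364,227,3))
```

```text
216 [162 137 134 115 108 124 156 108  96 118 219 290 281 351 396 394]
217 [161 128 123 137 199 169 113 115 104 126 255 370 359 370 389 386]
218 [126 113 138 230 322 299 182 110 106 204 333 373 371 369 377 381]
219 [115 118 188 325 409 360 233 145 162 278 374 377 378 366 358 360]
220 [ 99  89 203 349 396 334 222 171 221 323 383 387 376 374 379 367]
221 [114 119 206 321 331 263 190 173 207 313 378 391 389 392 380 372]
222 [ 96  84 174 258 238 211 191 192 191 233 313 361 397 392 397 387]
223 [ 97 103 146 204 211 196 199 207 208 230 233 302 381 408 397 395]
224 [112 117 167 213 212 211 201 210 218 232 228 244 297 366 404 405]
225 [162 176 199 207 217 205 181 173 192 207 219 221 229 275 333 379]
226 [198 216 224 190 222 191 155 146 144 173 204 222 232 220 254 321]
227 [159 197 236 235 203 183 173 140 150 172 212 217 233 227 228 249]
228 [127 171 203 216 215 195 183 161 177 200 216 216 225 224 222 236]
229 [131 138 153 200 211 217 215 210 201 217 207 219 220 218 229 228]
230 [126 128 118 171 190 204 214 225 212 213 206 203 211 227 221 221]
[[0.5397 0.1674 0.057 ]] [np.float64(363.4925816023739), np.float64(226.59940652818992)]
[[0.5403 0.1669 0.057 ]] [np.float64(363.28025477707007), np.float64(226.6464968152866)]
[[0.54   0.1668 0.057 ]] [np.float64(363.28327645051195), np.float64(226.57337883959045)]
```

Run:
```python
from h import *
go([((.5411,.169,.126),-14),((.5411,.169,.112),-14)])
```

```text
now t 15.55 [0.5425 0.1661 0.1459] yaw_y -14.090055128693727 gap 0.008996439508990206 F [ 0.6416  0.3012 -0.3628] q [ 0.0894  0.2886  1.7189 -0.0029  1.1326  0.3365]
row [0.0031, -0.0027, 0.0249, 0.0007, 0.0006, -0.0005] yaw -14
row [0.0031, -0.0027, 0.0424, 0.0007, 0.0006, -0.0005] yaw -14
```

Emit:
{"fn": "jog_arm", "kwargs": {
  "steps": [0.0031,-0.0027,0.0249,0,0,0,1,0.0031,-0.0027,0.0249,0,0,0,1,0.0031,-0.0027,0.0249,0,0,0,1,0.0031,-0.0027,0.0249,0,0,0,1,0.0031,-0.0027,0.0249,0,0,0,1]
}}

```text
t: 16.05
ee_pos: [0.5417, 0.1691, 0.1271]
tcp_rot: [2.474, 1.93, 0.002]
force: [0.7, -0.3, -0.6]
finger_gap: 0.0091
```

Run:
```python
from h import *
b,d=bot.capture('scene');np.savez('s9.npz',p=b,d=d)
crop(b,345,200,40,40,16,'pics/s9.png')
go([((.5411,.169,.112),-14)])
```

```text
now t 16.1 [0.5415 0.169  0.1268] yaw_y -14.086426174219719 gap 0.009135880193921815 F [ 0.2744 -0.2549  0.2029] q [ 0.0948  0.3144  1.7302 -0.003   1.0943  0.342 ]
row [-0.0002, -0.0006, 0.0185, 0.0011, 0.0005, -0.0005] yaw -14
```

View pics/s9.png

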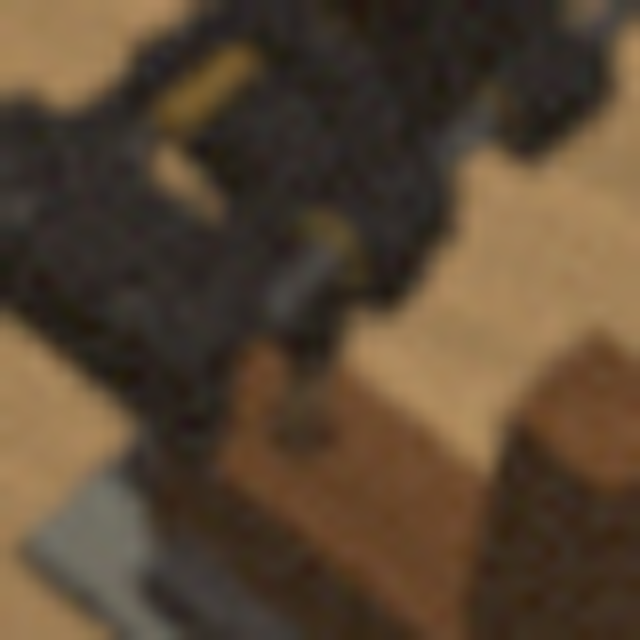

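The dowel at crop (308,395) lines up with the narrow hole at crop (300,435), so I'll go down slowly.

Emit:
{"fn": "jog_arm", "kwargs": {
  "steps": [-0.0003,-0.0006,0.004,0,0,0,1,-0.0003,-0.0006,0.008,0,0,0,1,-0.0003,-0.0006,0.012,0,0,0,1,-0.0003,-0.0006,0.015,0,0,0,1,-0.0003,-0.0006,0.0175,0,0,0,1,-0.0003,-0.0006,0.0175,0,0,0,1]
}}

```text
t: 16.7
ee_pos: [0.5407, 0.1689, 0.1122]
tcp_rot: [2.475, 1.93, 0.0]
force: [-1.7, 0.1, -1.2]
finger_gap: 0.0091
```

Emit:
{"fn": "jog_arm", "kwargs": {
  "steps": [0,0,0.006,0,0,0,1,0,0,0.012,0,0,0,1,0,0,0.018,0,0,0,1,0,0,0.024,0,0,0,1,0,0,0.03,0,0,0,1,0,0,0.0315,0,0,0,1,0,0,0.0315,0,0,0,1,0,0,0.0315,0,0,0,1]
}}

```text
t: 17.5
ee_pos: [0.5407, 0.1688, 0.087]
tcp_rot: [2.475, 1.931, -0.0]
force: [-0.9, -0.1, -0.2]
finger_gap: 0.0093
```

Nothing resisted on the way down. I'll release and lift.

Emit:
{"fn": "jog_arm", "kwargs": {
  "steps": [0,0,0,0,0,0,0.4,0,0,0,0,0,0,0.4,0,0,0,0,0,0,0,0,0,0,0,0,0,0,0,0,0,0,0,0,0,0,0,-0.05,0,0,0,0,0,0,-0.1,0,0,0,0,0,0,-0.15,0,0,0,0,0,0,-0.17,0,0,0,0,0,0,-0.17,0,0,0,0,0,0,-0.17,0,0,0,0]
}}

```text
t: 18.6
ee_pos: [0.5401, 0.1691, 0.2224]
tcp_rot: [2.475, 1.931, -0.001]
force: [0.1, -0.6, -0.3]
finger_gap: 0.0879
```

Run:
```python
from h import *
b,d=bot.capture('scene');np.savez('s10.npz',p=b,d=d)
crop(b,340,160,90,110,6,'pics/s10.png')
a,da=bot.capture('top');np.savez('t10.npz',p=a,d=da)
crop(a,200,150,110,80,7,'pics/t10.png')
go([((.558,.235,.2),-14),((.558,.235,.117),-14)])
```

```text
now t 18.7 [0.5394 0.169  0.221 ] yaw_y -14.087484216769425 gap 0.08782500057585728 F [-0.3568 -1.3573 -0.1257] q [ 0.0951  0.1958  1.6664 -0.0028  1.2811  0.3417]
row [0.0858, 0.0025, 0.026, -0.0002, 0.001, -0.0005] yaw -14
row [0.0861, 0.0026, 0.1298, -0.0002, 0.001, -0.0005] yaw -14
```

View pics/s10.png

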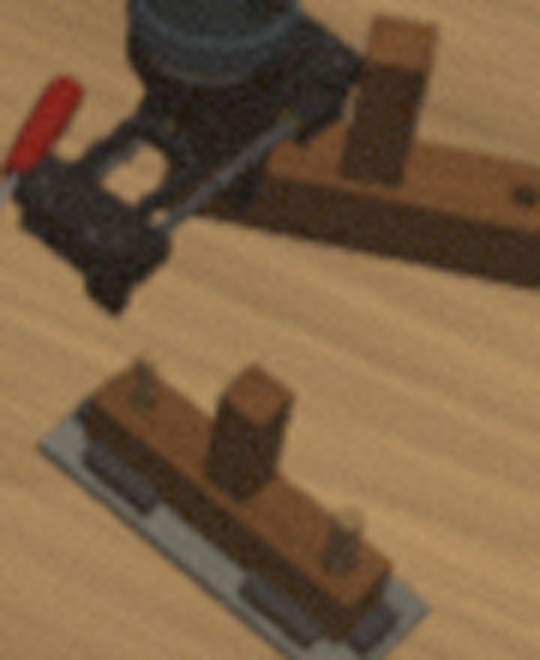

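View pics/t10.png

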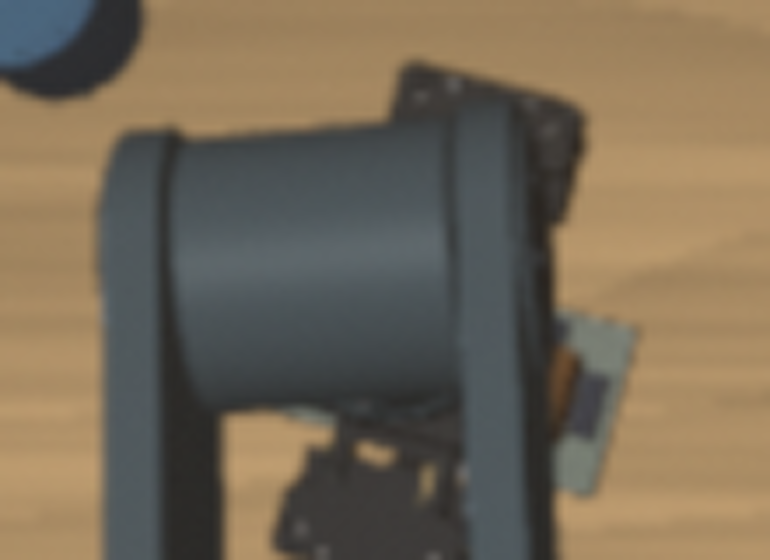

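Run:
```python
from h import *
z=np.load('s10.npz');P=dpts('scene',z['d'])
for u0,u1,v0,v1 in((358,370,214,226),(392,404,240,254)):
    q=P[v0:v1,u0:u1].reshape(-1,3);k=(q[:,2]>.065)&(q[:,2]<.13);print(q[k][np.argsort(-q[k][:,2])][:12])
```

```text
[[0.5402 0.1687 0.1038]
 [0.543  0.1628 0.1028]
 [0.5375 0.1637 0.1025]
 [0.5421 0.17   0.1012]
 [0.5394 0.165  0.1   ]
 [0.543  0.1668 0.1   ]
 [0.5322 0.1652 0.0972]
 [0.5404 0.1699 0.0932]
 [0.5418 0.1669 0.0927]
 [0.545  0.1652 0.0894]
 [0.541  0.1631 0.0889]
 [0.5409 0.1707 0.0886]]
[[0.5829 0.3086 0.1063]
 [0.5721 0.3108 0.1053]
 [0.5785 0.2999 0.1048]
 [0.5815 0.3013 0.1042]
 [0.5865 0.3072 0.1041]
 [0.5746 0.3052 0.1039]
 [0.5842 0.3098 0.1031]
 [0.5723 0.3008 0.1029]
 [0.5689 0.3062 0.1029]
 [0.5737 0.312  0.1024]
 [0.575  0.3022 0.1019]
 [0.5765 0.3065 0.1016]]
```

Emit:
{"fn": "jog_arm", "kwargs": {
  "steps": [0.0868,0.0026,0.026,0,0,0,0,0.0868,0.0026,0.026,0,0,0,0,0.0868,0.0026,0.026,0,0,0,0,0.0868,0.0026,0.026,0,0,0,0,0.0868,0.0026,0.08,0,0,0,0,0.0868,0.0026,0.1298,0,0,0,0,0.0868,0.0026,0.1298,0,0,0,0,0.0868,0.0026,0.1298,0,0,0,0,0.0868,0.0026,0.1298,0,0,0,0]
}}

```text
t: 19.6
ee_pos: [0.5598, 0.2354, 0.1195]
tcp_rot: [2.475, 1.93, 0.0]
force: [0.6, 0.1, 0.7]
finger_gap: 0.0881
```

Run:
```python
from h import *
b,d=bot.capture('scene');np.savez('s11.npz',p=b,d=d)
crop(b,340,160,90,110,6,'pics/s11.png')
go([((.558,.2355,.117),-14)])
```

```text
now t 19.65 [0.5599 0.2355 0.1198] yaw_y -14.114159896786788 gap 0.08836494803454577 F [-0.3883 -0.5092  0.1368] q [ 0.2042  0.4028  1.6262 -0.0028  1.1103  0.4518]
row [-0.0006, -0.0023, 0.0035, 0.001, 0.0004, -0.0006] yaw -14
```

View pics/s11.png

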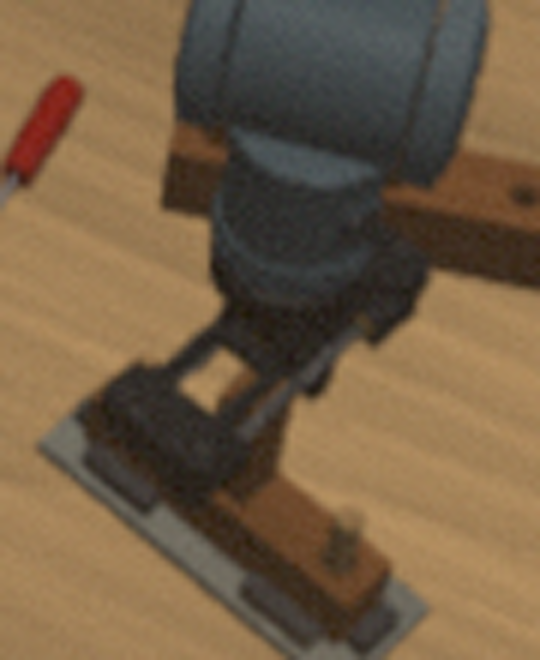

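Dowel tops read about 102 mm, which means both are fully seated, and the jaws straddle the post. Closing.

Emit:
{"fn": "jog_arm", "kwargs": {
  "steps": [-0.0006,-0.0023,0.0035,0.001,0,0,0,-0.0006,-0.0023,0.0035,0.001,0,0,1,-0.0006,-0.0023,0.0035,0.001,0,0,1,-0.0006,-0.0023,0.0035,0.001,0,0,1,-0.0006,-0.0023,0.0035,0.001,0,0,1,-0.0006,-0.0023,0.0035,0.001,0,0,1,-0.0006,-0.0023,0.0035,0.001,0,0,1,-0.0006,-0.0023,0.0035,0.001,0,0,1,-0.0006,-0.0023,0.0035,0.001,0,0,1,-0.0006,-0.0023,0.0035,0.001,0,0,1,-0.0006,-0.0023,0.0035,0.001,0,0,1,-0.0006,-0.0023,0.0035,0.001,0,0,1],
  "grip_force": 40
}}

```text
t: 20.85
ee_pos: [0.5578, 0.2355, 0.1168]
tcp_rot: [2.477, 1.931, -0.002]
force: [-1.3, 0.6, 0.2]
finger_gap: 0.0301
```

Emit:
{"fn": "jog_arm", "kwargs": {
  "steps": [0,0,0,0,0,0,1,0,0,0,0,0,0,1]
}}

```text
t: 21.05
ee_pos: [0.5578, 0.2356, 0.1168]
tcp_rot: [2.477, 1.931, -0.002]
force: [-1.0, -0.1, 0.8]
finger_gap: 0.0297
```

Run:
```python
from h import *
S=np.load('scene0.npz');T=np.load('top0.npz')
go([((.558,.2355,.3),-14)])
def tr(q):
    return cv2.minAreaRect(q.astype(np.float32))
for n,Z in(('top',T),('scene',S)):
    P=dpts(n,Z['d'])[Z['d']>.2]
    q=P[(P[:,0]>.72)&(P[:,0]<.95)&(P[:,1]>-.25)&(P[:,1]<-.02)]
    c=q[(q[:,2]>.236)&(q[:,2]<.25)];print(n,'case',c.mean(0),tr(c[:,:2]))
    ax=np.array([np.cos(np.radians(-10.8)),np.sin(np.radians(-10.8))])
    # barrel: points 0.16<z<.24 with along-axis coordinate
    m=c[:,:2].mean(0)
    l=q[(q[:,2]>.18)&(q[:,2]<.239)];s=(l[:,:2]-m)@ax;w=(l[:,:2]-m)@[-ax[1],ax[0]]
    for a in np.arange(-.13,-.03,.01):
        k=(s>=a)&(s<a+.01); 
        if k.sum(): print(round(a,2),k.sum(),'w',w[k].min().round(4),w[k].max().round(4),'zmax',l[k][:,2].max().round(4))
    b=q[(q[:,2]>.003)&(q[:,2]<.02)];print('base z',np.percentile(b[:,2],[10,50,90]))
    b=q[(q[:,2]>.006)&(q[:,2]<.02)];print(cv2.minEnclosingCircle(b[:,:2].astype(np.float32)))
```

```text
now t 21.05 [0.5578 0.2356 0.1168] yaw_y -14.113449911102133 gap 0.029689811641102036 F [-0.9815 -0.1212  0.7749] q [ 0.2043  0.4048  1.6304 -0.0012  1.1074  0.4511]
row [-0.0003, 0.0002, -0.229, -0.0001, 0.0004, -0.0006] yaw -14
top case [ 0.8489 -0.1291  0.2429] ((0.8375334739685059, -0.127219557762146), (0.05574432760477066, 0.11323195695877075), 79.24655151367188)
-0.07 81 w -0.0218 0.0203 zmax 0.2384
-0.06 56 w -0.0214 0.0216 zmax 0.2389
-0.05 48 w -0.0222 0.0211 zmax 0.2376
-0.04 54 w -0.0221 0.022 zmax 0.239
base z [0.0034 0.0057 0.014 ]
((0.8307377696037292, -0.13912898302078247), 0.1519307941198349)
scene case [ 0.8533 -0.1243  0.2419] ((0.8379227519035339, -0.12308143079280853), (0.05835596099495888, 0.11213405430316925), 79.03884887695312)
-0.08 7 w -0.0146 0.0172 zmax 0.2364
-0.07 46 w -0.016 0.0202 zmax 0.2378
-0.06 46 w -0.0184 0.022 zmax 0.2383
-0.05 48 w -0.016 0.0198 zmax 0.239
-0.04 22 w -0.0069 0.0273 zmax 0.2382
base z [0.0034 0.0094 0.0142]
((0.8303276300430298, -0.12510554492473602), 0.12882910668849945)
```

Run:
```python
from h import *
from scipy.optimize import least_squares
S=np.load('scene0.npz');T=np.load('top0.npz')
ax=np.array([np.cos(np.radians(-10.85)),np.sin(np.radians(-10.85))]);pr=np.array([-ax[1],ax[0]])
for n,Z in(('top',T),('scene',S)):
    PP=dpts(n,Z['d']);dark=(Z['p'].astype(int).sum(2)<230)
    P=PP
    reg=(P[...,0]>.74)&(P[...,0]<.93)&(P[...,1]>-.22)&(P[...,1]<-.03)&(Z['d']>.2)
    k=reg&(P[...,2]>-.005)&(P[...,2]<.025)&dark
    k=cv2.morphologyEx(k.astype(np.uint8),cv2.MORPH_OPEN,np.ones((3,3)))>0
    q=P[k];print(n,k.sum(),'z',np.median(q[:,2]),'x',q[:,0].min(),q[:,0].max(),'y',q[:,1].min(),q[:,1].max())
    cs,_=cv2.findContours(k.astype(np.uint8),cv2.RETR_EXTERNAL,cv2.CHAIN_APPROX_NONE);c=max(cs,key=cv2.contourArea)[:,0]
    X=plane(n,c,.012)[:,:2]
    f=lambda p:np.hypot(X[:,0]-p[0],X[:,1]-p[1])-.05+.0012
    r=least_squares(f,[.83,-.12],loss='soft_l1',f_scale=.001);b=r.x;print('base',b,np.abs(r.fun).mean())
    l=P[reg&(P[...,2]>.18)&(P[...,2]<.25)];s=(l[:,:2]-b)@ax;w=(l[:,:2]-b)@pr
    print('s range rel base',np.sort(s)[:6],s.max());k2=(l[:,2]<.239)&(s<-.035);print('barrel w mid',(w[k2].min()+w[k2].max())/2)
    c=(l[:,2]>.240);print('case w',w[c].min(),w[c].max(),'s',s[c].min(),s[c].max())
    print('lens',b-.07*ax,'view',b-.22*ax)
```

```text
top 386 z 0.013103652843472036 x 0.8015828161848109 0.8902124284666477 y -0.1752534095344914 -0.08113687231599405
base [ 0.8512 -0.1305] 0.009484496415083987
s range rel base [-0.0711 -0.071  -0.0708 -0.0708 -0.0707 -0.0707] 0.044843037128761504
barrel w mid 0.0006807936463581396
case w -0.027015128657074276 0.028635090948977406 s -0.06627415351695029 0.042581431417743246
lens [ 0.7824 -0.1174] view [ 0.6351 -0.0891]
scene 543 z 0.011440159834153363 x 0.8051457004123306 0.9009654656772521 y -0.1722959813860649 -0.07547075190338465
base [ 0.8539 -0.121 ] 0.007692385900901871
s range rel base [-0.0733 -0.0732 -0.0725 -0.0724 -0.0724 -0.0713] 0.041727854280132405
barrel w mid -0.001652191564330309
case w -0.03341335097592021 0.024043779481170847 s -0.06584765178280244 0.04081257145196548
lens [ 0.7851 -0.1078] view [ 0.6378 -0.0796]
```

Emit:
{"fn": "jog_arm", "kwargs": {
  "steps": [0,0,-0.01,0,0,0,1,0,0,-0.025,0,0,0,1,0,0,-0.045,0,0,0,1,0,0,-0.07,0,0,0,1,0,0,-0.1,0,0,0,1,0,0,-0.13,0,0,0,1,0,0,-0.155,0,0,0,1,0,0,-0.17,0,0,0,1,0,0,-0.1725,0,0,0,1,0,0,-0.1725,0,0,0,1]
}}

```text
t: 22.05
ee_pos: [0.5579, 0.2357, 0.255]
tcp_rot: [2.477, 1.931, -0.002]
force: [-0.7, 0.4, -3.8]
finger_gap: 0.0296
```

Run:
```python
from h import *
b,d=bot.capture('scene');np.savez('s12.npz',p=b,d=d)
crop(b,340,140,100,130,6,'pics/s12.png')
A=np.array([.558,.2355,.255]);B=np.array([.6362,-.0858,.255])
go([(A+f*(B-A),-14.1+f*3.25) for f in(.33,.66,1)])
```

```text
now t 22.1 [0.5575 0.2356 0.2541] yaw_y -14.11380653261402 gap 0.029753823256734337 F [-0.4973  0.4507 -4.7311] q [ 0.2045  0.2516  1.5299 -0.0011  1.3623  0.4511]
row [-0.1206, 0.0643, -0.001, -0.0005, 0.0006, -0.006] yaw -13.0275
row [-0.2413, 0.1279, -0.0009, -0.0005, 0.0006, -0.012] yaw -11.955
row [-0.3656, 0.1934, -0.0008, -0.0005, 0.0006, -0.0181] yaw -10.85
```

View pics/s12.png

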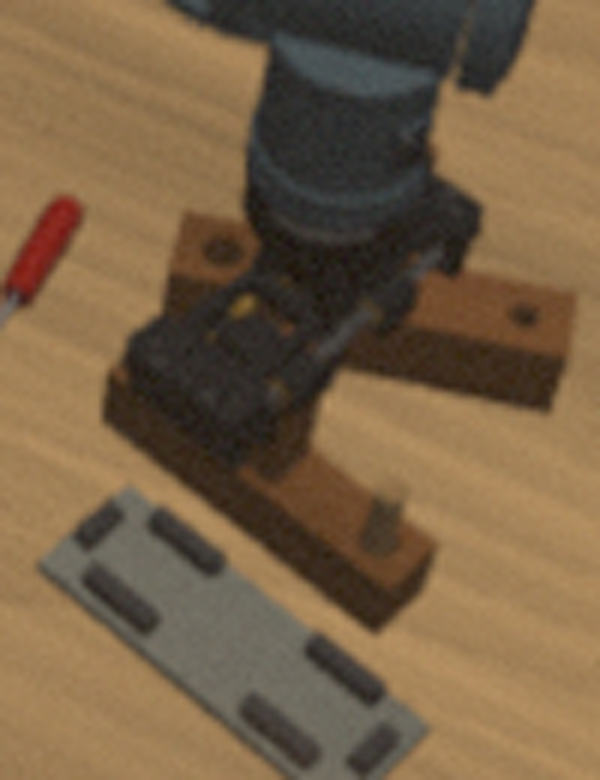

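The foot is out of the jig and upright, with the thick dowel visible at crop (385,515). Carrying it towards the view point.

Emit:
{"fn": "jog_arm", "kwargs": {
  "steps": [-0.01,0.0053,-0.0008,0,0,-0.0005,1,-0.03,0.0159,-0.0008,0,0,-0.0015,1,-0.06,0.0317,-0.0008,0,0,-0.003,1,-0.1,0.0529,-0.0008,0,0,-0.005,1,-0.14,0.0741,-0.0008,0,0,-0.007,1,-0.18,0.0952,-0.0008,0,0,-0.009,1,-0.22,0.1164,-0.0008,0,0,-0.011,1,-0.26,0.1375,-0.0008,0,0,-0.013,1,-0.295,0.156,-0.0008,0,0,-0.0146,1,-0.325,0.172,-0.0008,0,0,-0.0161,1,-0.345,0.1825,-0.0008,0,0,-0.0171,1,-0.357,0.1889,-0.0008,0,0,-0.0177,1]
}}

```text
t: 23.3
ee_pos: [0.6341, -0.08, 0.254]
tcp_rot: [-2.423, -1.997, 0.006]
force: [0.1, 0.2, -4.4]
finger_gap: 0.0297
```

Run:
```python
from h import *
go([((.6362,-.0858,.255),-10.85)])
```

```text
now t 23.3 [ 0.6341 -0.08    0.254 ] yaw_y -11.01188742531054 gap 0.029701650796890525 F [ 0.0637  0.2343 -4.3588] q [-0.3099  0.3262  1.4364 -0.0022  1.3821 -0.1173]
row [-0.0066, 0.004, -0.0013, -0.0011, 0.0006, -0.0009] yaw -10.85
```

Emit:
{"fn": "jog_arm", "kwargs": {
  "steps": [-0.0066,0.004,-0.0013,-0.001,0.0006,-0.0009,1,-0.0066,0.004,-0.0013,-0.001,0.0006,-0.0009,1,-0.0066,0.004,-0.0013,-0.001,0.0006,-0.0009,1,-0.0066,0.004,-0.0013,-0.001,0.0006,-0.0009,1,-0.0066,0.004,-0.0013,-0.001,0.0006,-0.0009,1]
}}

```text
t: 23.8
ee_pos: [0.6362, -0.0848, 0.2552]
tcp_rot: [-2.42, -2.003, -0.0]
force: [1.1, -0.3, -3.7]
finger_gap: 0.0299
```

Run:
```python
from h import *
b,d=bot.capture('scene');np.savez('s13.npz',p=b,d=d)
crop(b,200,130,130,150,5,'pics/s13.png')
a,d=bot.capture('top');np.savez('t13.npz',p=a,d=d)
crop(a,290,60,110,110,6,'pics/t13.png')
go([((.6362,-.0858,.255),-10.85)])
```

```text
now t 23.9 [ 0.6362 -0.0851  0.2551] yaw_y -10.800740113774664 gap 0.030139722796327092 F [-0.5127  0.3243 -2.3992] q [-0.3177  0.3292  1.4302  0.0001  1.3823 -0.1292]
row [-0.0008, 0.0001, 0.0002, -0.0, -0.0, 0.0003] yaw -10.85
```

View pics/s13.png

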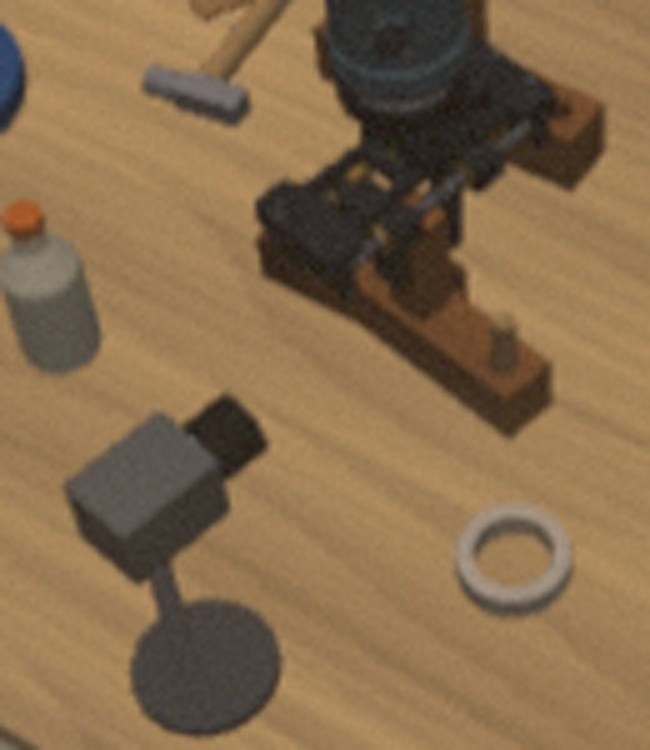

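View pics/t13.png

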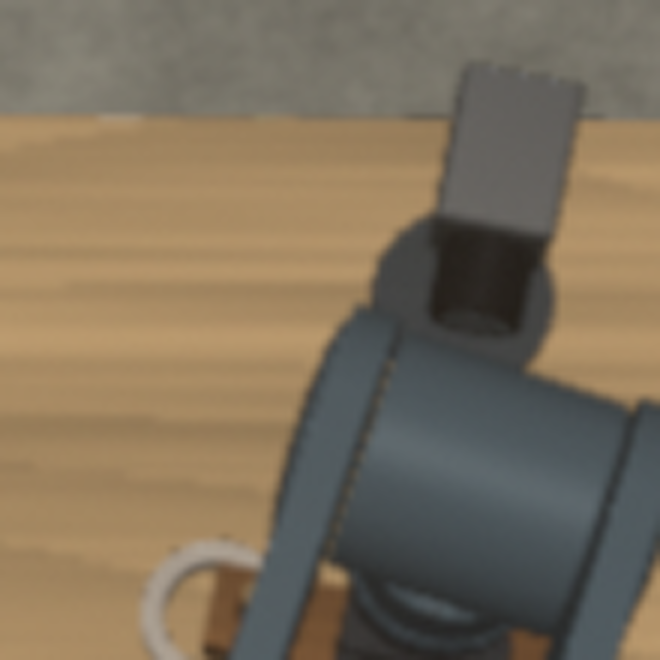

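Run:
```python
from h import *
import sys
a=np.radians(-10.85);ax=np.array([np.cos(a),np.sin(a)]);pr=np.array([-ax[1],ax[0]])
L={'scene':np.array([.7838,-.1125]),'top':np.array([.7825,-.1167])}
for n,f in(('scene','s13'),('top','t13')):
    Z=np.load(f+'.npz');P=dpts(n,Z['d']);p=Z['p'].astype(int)
    brown=(p[...,0]>p[...,2]*1.35)&(p.sum(2)<330)
    k=(Z['d']>.2)&brown&(P[...,0]>.5)&(P[...,0]<.75)&(P[...,1]>-.25)&(P[...,1]<.08)&(P[...,2]>.14)&(P[...,2]<.3)
    q=P[k];X=np.c_[(q[:,:2]-L[n])@ax,(q[:,:2]-L[n])@pr,q[:,2]]
    print(n,len(q),'x',np.percentile(X[:,0],[1,99]),'y',np.percentile(X[:,1],[.5,99.5]),'z',np.percentile(X[:,2],[1,99]))
    t=X[(X[:,2]>.19)&(X[:,2]<.2)];print('top face',len(t),t.min(0),t.max(0),np.median(t[:,2]))
    c=np.polyfit(t[:,0]*0+t[:,0],t[:,2],1) ;A=np.c_[t[:,0],t[:,1],np.ones(len(t))];print('tilt deg',np.degrees(np.linalg.lstsq(A,t[:,2],rcond=None)[0][:2]))
    if len(t)>30: print(cv2.minAreaRect(t[:,:2].astype(np.float32)))
    fr=X[(X[:,2]>.158)&(X[:,2]<.186)];
    fr=fr[np.abs(fr[:,0]+.13)<.012]
    if len(fr)>20:
        c=np.polyfit(fr[:,1],fr[:,0],1);print('front face',len(fr),np.median(fr[:,0]),'yaw err deg',np.degrees(c[0]),'y',fr[:,1].min(),fr[:,1].max())
```

```text
scene 906 x [-0.1798 -0.1217] y [-0.0869  0.0956] z [0.1509 0.2844]
top face 300 [-0.1716 -0.0506  0.1901] [-0.1293  0.0968  0.1999] 0.19529312189839576
tilt deg [-1.1984 -0.1304]
((-0.15076370537281036, 0.023141134530305862), (0.1474122703075409, 0.04215246066451073), 89.6900634765625)
front face 171 -0.13252220090387026 yaw err deg -0.33832528104384174 y -0.09511514507092007 0.09557182102311212
top 279 x [-0.169  -0.1298] y [-0.0625  0.0942] z [0.1583 0.2392]
top face 218 [-0.1691 -0.0623  0.19  ] [-0.1282  0.0943  0.1998] 0.19609238892246605
tilt deg [-0.1231 -0.051 ]
((-0.14881601929664612, 0.016063887625932693), (0.15667009353637695, 0.040802888572216034), 89.58592987060547)
```

The foot is 150 mm from the glass (±1.5 mm across the two views), centred to about 1 mm, with its middle near 215 mm and a yaw error of about 0.3°. I'll settle the arm, check once more, then hand in.

Emit:
{"fn": "jog_arm", "kwargs": {
  "steps": [-0.0006,0,0.0001,0,0,0.0003,1,-0.0006,0,0.0001,0,0,0.0003,1,-0.0006,0,0.0001,0,0,0.0003,1,-0.0006,0,0.0001,0,0,0.0003,1,-0.0006,0,0.0001,0,0,0.0003,1,-0.0006,0,0.0001,0,0,0.0003,1,-0.0006,0,0.0001,0,0,0.0003,1,-0.0006,0,0.0001,0,0,0.0003,1]
}}

```text
t: 24.7
ee_pos: [0.6361, -0.0856, 0.2551]
tcp_rot: [-2.422, -2.001, -0.0]
force: [1.0, 0.5, -3.0]
finger_gap: 0.0301
```

Run:
```python
from h import *
b,d=bot.capture('scene');cv2.imwrite('pics/s14.png',b[:,:,::-1])
go([((.6362,-.0858,.255),-10.85)])
print(bot.observe()['joint_velocities'])
S=np.load('scene0.npz')['p']
df=np.abs(b.astype(int)-S).sum(2)
for nm,(x,y,w,h) in dict(tape=(288,228,28,26),cam=(212,208,42,70),glue=(195,170,27,36),mug=(380,280,45,38),sd=(330,170,27,38),rackstick=(262,175,20,12),gun=(440,220,52,34)).items(): print(nm,df[y:y+h,x:x+w].mean().round(1))
```

```text
now t 24.75 [ 0.6361 -0.0856  0.2551] yaw_y -10.853480044781756 gap 0.029507080935493108 F [-0.049   0.7123 -3.8033] q [-0.3184  0.3292  1.4303  0.0001  1.3821 -0.129 ]
row [-0.0002, 0.0001, 0.0001, -0.0, -0.0, -0.0] yaw -10.85
[-0.0004 -0.0007  0.0006  0.0007  0.0002 -0.0001]
tape 17.6
cam 14.8
glue 15.8
mug 14.7
sd 17.7
rackstick 52.9
gun 16.9
```

View pics/s14.png

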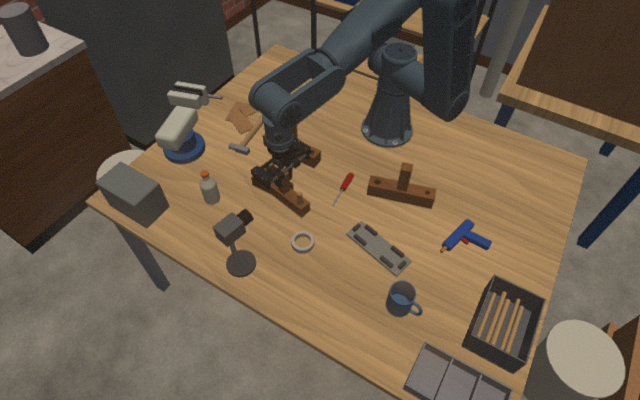

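```bash
python3 -c "
from station import bot
print(bot.close_job())"
```

```text
the job is handed in; nothing more can be done
None
```

I put both dowels into the jigged foot, released them, lifted the foot out by its post and handed the job in at about 25 s while holding it still in front of the camera.

- **Dowels:** before the lift, both tops read about 102 mm above the bench, which means fully down. In the final views the gripper hides the thin dowel, so I did not see it again after the lift. The thick one was still visible.
- **Distance and centring:** the foot's middle is about 150 mm from the glass; the two views read 151.5 and 149 mm, and I took the lens as flush with the barrel front. It is centred to about 1 mm.
- **Height and squareness:** the middle is at about 215 mm. The long side is square to the camera within about 0.4°.
- **Tilt:** the top-camera depth shows about 0.1°. The scene-camera depth gave about 1.2° about one axis, which I put down to noise because the foot's faces and the tool read upright.
- **Stillness:** the arm was still, with the foot's weight showing on the wrist.
- **Disagreement between cameras:** the two views differed by about 4 mm sideways. I judged distance and centring by comparing the foot with the lens in each picture, so this offset largely cancels.
- **Surroundings:** the camera, tape, glue, mug, screwdriver and glue gun look unmoved against the first picture. The held foot hid the rack in the last check, but the square stick was standing in place when last seen, after the thin dowel was taken. I didn't compare the hammer between pictures, but the arm did not work near it.

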